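# Stand the fallen bottle in the ratchet holder and hold its lever at four clicks

### The job

The square aluminium bottle has fallen over: stand it upright, cap up, on the plate midway between the two open rubber-faced jaws of the bench holder, its flat sides square to them, and let go of it. Then swing the holder's lever by its knob exactly four clicks from its rest, counting them by feel and not going on into a fifth, so that the jaw nips the bottle, and finish while still holding the knob there: the lever springs back if released, and I am about to unscrew the cap. Leave everything else on the bench where it is.

Things in the scene. Friction and masses are not known exactly. Their poses are not given: they have to be found in the camera images.
- bottle_center (a point): Centre (half-way up) of the loose square aluminium bottle, lying on a flat side at first. Body of square section, 46 by 46 mm (its x and y), 104 mm long, then a neck and a round black cap 30 mm in diameter; 130 mm long in all, about 0.2 kg. Its z axis runs from base to cap; base and cap top are 65 mm from this point. The centre of mass is within 8 mm of it.
- holder: Grey steel bench holder, fixed; base plate 150 mm (its x) by 290 mm (its y), 10 mm thick. Origin on the bench on the jaws' slide line, z up. The jaws stand along its y axis: fixed jaw at +y, sliding jaw on the -y side; the lever's pivot is at x 0, y -100 mm, the lever arm over the plate's -x side. Nothing of it but the knob is higher than 57 mm above the bench.
- bay (a point): Point on the base plate's top (10 mm above the bench) midway between the open jaws, where the bottle is to stand; axes as the holder's. The open gap is 70 mm along y (35 mm either side), the jaws are 56 mm wide along x, the bay is open at both x ends and above; the fixed jaw rises 45 mm above the plate, the sliding jaw 36 mm.
- fixed_jaw: The jaw that does not move, at the bay's +y side, rubber face towards the bay; origin on the plate under its face.
- jaw_pad: Rubber-faced sprung pad of the sliding jaw, 56 by 6 by 30 mm, on the bay's -y side; origin on the plate under its face. It moves 8 mm in +y per click; by the fourth click it has pushed the bottle against the fixed jaw and gives on its spring (0.65 N per mm).
- pivot (a point): A point on the lever's upright hinge axis, at the height of the knob's centre (78 mm above the bench). The lever's knob is 120 mm from this axis.
- knob: Upright round black knob on the lever's end, 52 mm tall, 18 mm in diameter at its foot, 22 mm at its top; origin at its centre, 78 mm above the bench. It spins freely on its pin. Pushing it round takes 3 to 13 N, always against the return spring; the force falls by some 5 to 7 N as each click passes and rises sharply once the lever is in the next notch.
- lever (a joint): Lever angle, rad: 0 at the home stop, growing clockwise seen from above (knob moves to the holder's +y). Home: the arm points from the pivot between the holder's -x and -y, 48 deg short of -x. Notches every 12 deg (0.2094 rad); a click comes half-way between notches. Fourth notch: 0.838 rad, arm along the holder's -x. Clicks do not lock: a spring returns the lever when let go. Stop at 66 deg.
- jar: Bystander: squat upright grey jar, 60 mm across, 75 mm tall.
- bearing: Bystander: flat steel bearing ring, 60 mm across, 18 mm tall.
- socket: Bystander: small steel socket standing upright, 28 mm across, 36 mm tall.
- brake_pad: Bystander: brake pad lying flat, 45 by 95 by 16 mm.
- wrench: Bystander: steel wrench lying near the back of the bench.
- screwdriver: Bystander: black-handled screwdriver lying near the robot.
- brake_disc: Bystander: flat dark brake disc ring, 150 mm across, 14 mm tall, near the back.
Not all that is in view belongs to the job. What is meant by the part that bears bottle_center is not purple or yellow, and is the smaller of those in its own colour.

How it is judged:
By the outcome, as a careful person would: the job done as asked, in the order asked, and still so for the second after the job is handed in, while the arm keeps its last pose, push and grip.
It also fails if it takes over 69 s, if anything falls off the work surface, if the arm or the gripper's body presses on something with over 40 N, if the wrist force passes 120 N, or if a joint passes its speed limit or range.

### The arm

A 6-joint arm with a two-finger parallel gripper is mounted at the origin on the work surface. World frame = base frame: x ahead of the robot, y to its left, z up, the work surface at z = 0. Lengths are in m, angles in degrees, forces in N, time in s.
With the tool pointing down it reaches from about 0.3 to 0.775 m from the base axis. Payload 14.6 kg.
Tool frame: the origin (TCP) lies at the very end of the fingers, on their centre line; the grasp point (between the pads) lies 19 mm behind it (r.hold_point_z is the distance from the TCP to the grasp point, in m); z points along the fingers, x is the direction in which the jaws open and shut, and the axes are right-handed (so a half turn about z gives the same grasp; the last joint's range is limited). The gripper opens to 94 mm and grips with 3 to 60 N. Pads are 16 mm wide; open, the fingers measure 119 mm over their backs; the gripper's body (75 mm by 177 mm) begins 78 mm behind the grasp point.
Start: joints at [66.486, 17.183, 87.147, -0, 75.671, -3.816], TCP at [0.185, 0.518, 0.167] pointing down, gripper open.
Joint ranges: [-173.82, 173.82], [-45.26, 126.66], [13.44, 144.39], [-59.66, 239.66], [0, 175.72], [-146.38, 146.38]. Speed limits (degrees/s): [127.2, 127.2, 147.25, 180, 180, 180].

### API

Orientations are given as a 3x3 rotation matrix whose columns are the frame's x, y, z axes.
In Python, from rig import telemetry, read_camera, ticket, look_for, regions_of, r gives the robot as it stands.
- The arm moves only by the shell command python3 -m inch 'ROWS' [FORCE]. ROWS is JSON, a list of rows, each an object with "jaw": the opening, from -1 (shut) to 1 (fully open); "slide": the shift along the tool's x, y, z in cm, a list of three; "twist": the turn, a rotation vector about the tool's x, y, z in degrees, a list of three. A call has 1 to 12 rows; each row is the pose to reach, as a shift and turn from the pose measured when the call began, along the tool's axes at that moment; what a row does not reach only later rows make up. A row lasts 1/12 s, in which the tool goes at most 41.7 mm and 7.16 degrees, less where a joint would pass 70% of its speed; a pose out of reach is approached as far as the arm can. A call with a gripper value outside its range is refused whole. The fingers move at their own pace and stop on an object; FORCE is the grip in N (left out, the last holds). Time passes only in rows, so rows that repeat a pose let the fingers close. It gives the time, the measured TCP pose, the force and the opening at its end, in the units of the state.
- telemetry.get_state(): the state, without advancing time (a new reading comes with each control period).
- read_camera(name): name is "scene" or "top" or "wrist"; returns a dict with "image" (384x512x3 uint8, red, green, blue), "fx", "fy", "cx", "cy" (pixels), "xyz" and "orientation" of the camera in the world; the wrist camera has in their place "tool_from_camera" (4x4, takes a point from camera to tool coordinates, whose origin is the TCP and whose axes are the tool frame's). Camera axes: x right, y up, looking along -z (the intrinsics and any distortion apply to the point x, -y, -z); pixel columns grow to the right and rows downward; lengths in m; the calibration is good to about 2 mm. A picture is of the moment at which its call begins: read the wrist's pose just before it. There is no depth.
- ticket.close_job(): hands the job in, once; it reports no verdict.
Trained networks look in the newest picture that a camera, given by its name, has taken for a name from the list of things; names that differ only in an ending like _2 or _b are one class to them, and where a whole thing is asked for, a point or a joint stands for the part that bears it (a point fixed in the world has none). Each returns a list of dicts, best first, with "score" (0 to 1); they miss things now and then, are a little off and sometimes report something else, mostly with a low value. They report only what shows in the picture. A call takes as long as a camera call. They do not tell look-alikes from the thing itself.
- look_for(camera, target): "at" ([x, y, z] in m, in world coordinates, good to about 4 mm: the middle of the surface that is visible of it).
- regions_of(camera, target): "mask" (384x512 bool, what is visible of it).
The state is a dict: "clock": time; "joint_pos": joint angles; "qvel": joint speeds; "joint_torque": joint torques, N m; "ee_pos": TCP position; "tcp_rot": TCP orientation; "wrist_force": force on the tool from outside, world axes, zero at the start; "ft_torque": the same for the moment, N m; "finger_gap": finger opening in m.
Only numpy, scipy, OpenCV 4.12 (cv2) and the standard library are available. Lean on these libraries where they do the work, as an engineer would, in place of code of your own. Each camera call takes 0.05 s, during which the arm holds its last target.

## Working session

There is one attempt and no reset: what is moved stays moved. The work goes in short steps, Python scripts to look and compute and a shell command to move; the robot and the scene stay as the last step left them, time stands still between calls to the robot, and variables do not carry over. Pictures are saved under pics/ and viewed, and the job is handed in when it is done.

```bash
ls; mkdir -p pics; python3 - <<'E'
from rig import telemetry, read_camera, look_for, r
import cv2
print(telemetry.get_state()); print([a for a in dir(r) if a[0]!='_'])
for n in ("scene","top","wrist"):
    c=read_camera(n); cv2.imwrite(f"pics/{n}0.png",c["image"][:,:,::-1])
    print(n,{k:v for k,v in c.items() if k!="image"})
    for t in ("bottle_center","holder","knob","jaw_pad","fixed_jaw"):
        print(t,[(round(d["score"],2),[round(float(x),3) for x in d["at"]]) for d in look_for(n,t)])
E
```

```text
pics
{'clock': 0.0, 'joint_pos': array([ 6.64868971e+01,  1.72151362e+01,  8.71811610e+01,  9.40612316e-04,
        7.56706151e+01, -3.81542739e+00]), 'qvel': array([ 0.03414705,  0.08752482,  0.04701873,  0.07531971,  0.02086128,
       -0.06248672]), 'joint_torque': array([ 6.46163589e-04, -5.31802905e+01, -3.52740061e+01,  7.08806422e-02,
        2.44899967e-02, -1.31711677e-04]), 'ee_pos': array([0.18524923, 0.51752889, 0.16638472]), 'tcp_rot': array([[ 3.37060618e-01,  9.41482825e-01, -4.80505637e-04],
       [ 9.41482227e-01, -3.37060947e-01, -1.06452769e-03],
       [-1.16419422e-03, -9.35771572e-05, -9.99999318e-01]]), 'wrist_force': array([ 0.36918104,  1.08378817, -0.15015436]), 'ft_torque': array([ 3.09845065e-02, -4.47060260e-05, -2.01586222e-02]), 'finger_gap': 0.09373599556758924}
['Unreachable', 'hold_point_z']
scene {'fx': 440.1197995730132, 'fy': 440.1197995730132, 'cx': 254.31159402153878, 'cy': 195.21229855339553, 'xyz': array([1.2954765 , 0.85987136, 1.1110095 ]), 'orientation': array([[-0.70437281, -0.49229485,  0.51137532],
       [ 0.70969113, -0.50267502,  0.4
[... 1068 characters left out ...]
0.046])]
fixed_jaw [(0.27, [0.342, -0.257, 0.02])]
wrist {'fx': 307.0517153015858, 'fy': 307.0517153015858, 'cx': 248.48429838588487, 'cy': 190.088335185391, 'tool_from_camera': array([[ 9.99999382e-01, -5.83983076e-05,  1.11012512e-03,
         7.36943189e-04],
       [ 2.36492925e-04, -9.64584302e-01, -2.63774655e-01,
        -7.69254681e-02],
       [ 1.08621326e-03,  2.63774754e-01, -9.64583692e-01,
        -2.17148447e-01],
       [ 0.00000000e+00,  0.00000000e+00,  0.00000000e+00,
         1.00000000e+00]])}
bottle_center [(0.95, [0.297, 0.504, 0.047]), (0.93, [0.433, 0.387, 0.028]), (0.82, [0.346, 0.667, 0.043]), (0.57, [0.346, 0.292, 0.058])]
holder []
knob []
jaw_pad []
fixed_jaw []
```

View pics/scene0.png

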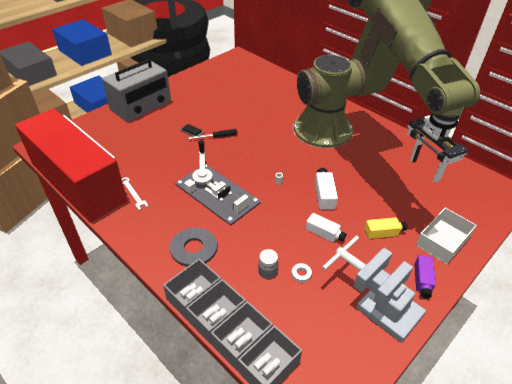

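View pics/top0.png

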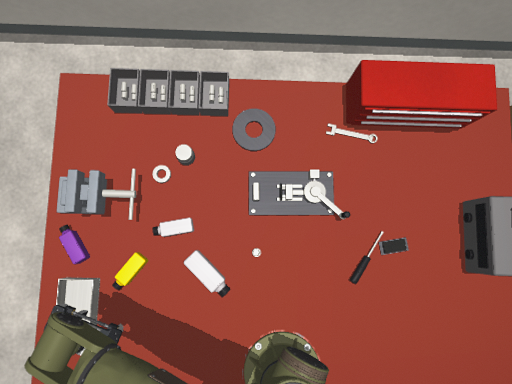

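View pics/wrist0.png

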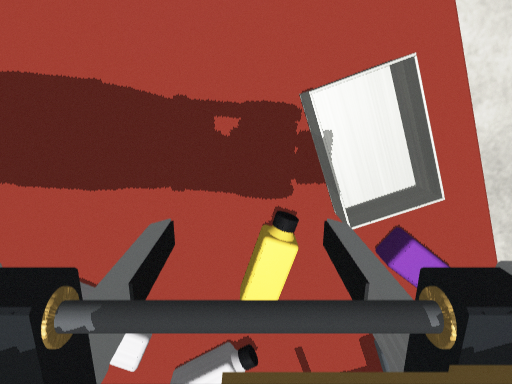

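The scene shows four bottles: yellow, purple, and two white. The smaller white one, at top px (175,228), is the target, with its cap pointing to +y at (158,231). The holder is at (291,193), with the knob at (345,215). Next I'll write a helper and move the wrist camera over the bottle.

```bash
cat > h.py <<'E'
import numpy as np, cv2
from rig import telemetry, read_camera, look_for, regions_of, r
from scipy.spatial.transform import Rotation as R
np.set_printoptions(precision=4,suppress=True)
def st():
    s=telemetry.get_state(); print('t',round(s['clock'],2),'p',s['ee_pos'],'F',s['wrist_force'],'gap',round(s['finger_gap'],4),'q',s['joint_pos'].round(1)); return s
def rel(p,Rw):
    s=st(); T=s['tcp_rot']; print('slide cm',(T.T@(np.array(p)-s['ee_pos'])*100).round(2),'twist',R.from_matrix(T.T@Rw).as_rotvec(degrees=True).round(2))
def down(yaw):  # tool down, tool x at yaw deg
    a=np.radians(yaw); x=np.array([np.cos(a),np.sin(a),0]); z=np.array([0,0,-1.]); return np.column_stack([x,np.cross(z,x),z])
def toolR(x,z):
    x=np.array(x,float); z=np.array(z,float); z/=np.linalg.norm(z); x-=z*(x@z); x/=np.linalg.norm(x); return np.column_stack([x,np.cross(z,x),z])
def cam(n,save=None):
    s=telemetry.get_state(); c=read_camera(n)
    if n=='wrist':
        T=np.eye(4);T[:3,:3]=s['tcp_rot'];T[:3,3]=s['ee_pos'];M=T@c['tool_from_camera'];c['xyz']=M[:3,3];c['orientation']=M[:3,:3]
    if save: cv2.imwrite(f'pics/{save}.png',c['image'][:,:,::-1])
    return c
def ray(c,uv,z):
    uv=np.atleast_2d(uv).astype(float); d=np.column_stack([(uv[:,0]-c['cx'])/c['fx'],-(uv[:,1]-c['cy'])/c['fy'],-np.ones(len(uv))])@c['orientation'].T
    return c['xyz']+d*((z-c['xyz'][2])/d[:,2])[:,None]
def proj(c,P):
    p=(np.atleast_2d(P)-c['xyz'])@c['orientation']; return np.column_stack([c['cx']+c['fx']*p[:,0]/-p[:,2],c['cy']-c['fy']*p[:,1]/-p[:,2]])
E
python3 - <<'E'
from h import *
rel([0.447,0.30,0.25],down(8))
E
```

```text
t 0.9 p [0.1854 0.5178 0.1669] F [-0.3354 -0.4972 -1.2521] gap 0.0941 q [66.5 17.2 87.1  0.  75.7 -3.8]
slide cm [-11.69  31.97  -8.31] twist [ 0.   0.  62.3]
```

```bash
python3 -m inch '[{"jaw":1,"slide":[-11.7,32,-8.3],"twist":[0,0,62]},{"jaw":1,"slide":[-11.7,32,-8.3],"twist":[0,0,62]},{"jaw":1,"slide":[-11.7,32,-8.3],"twist":[0,0,62]},{"jaw":1,"slide":[-11.7,32,-8.3],"twist":[0,0,62]},{"jaw":1,"slide":[-11.7,32,-8.3],"twist":[0,0,62]},{"jaw":1,"slide":[-11.7,32,-8.3],"twist":[0,0,62]},{"jaw":1,"slide":[-11.7,32,-8.3],"twist":[0,0,62]},{"jaw":1,"slide":[-11.7,32,-8.3],"twist":[0,0,62]},{"jaw":1,"slide":[-11.7,32,-8.3],"twist":[0,0,62]},{"jaw":1,"slide":[-11.7,32,-8.3],"twist":[0,0,62]},{"jaw":1,"slide":[-11.7,32,-8.3],"twist":[0,0,62]},{"jaw":1,"slide":[-11.7,32,-8.3],"twist":[0,0,62]}]'
python3 - <<'E'
from h import *
s=st(); c=cam('wrist','w1')
for d in regions_of('wrist','bottle_center'):
    m=d['mask']; ys,xs=np.nonzero(m); print(d['score'],m.sum(),xs.mean(),ys.mean(),cv2.minAreaRect(np.column_stack([xs,ys]).astype(np.float32)))
    np.save(f'm{int(xs.mean())}.npy',m)
for d in look_for('wrist','bottle_center'): print(d)
E
```

```text
clock: 1.9
ee_pos: [0.4465, 0.3003, 0.2496]
tcp_rot: [[0.989, 0.147, -0.001], [0.147, -0.989, -0.0], [-0.001, 0.0, -1.0]]
wrist_force: [0.2, -0.2, 0.0]
finger_gap: 0.0943
t 1.9 p [0.4465 0.3003 0.2496] F [ 0.182  -0.2347  0.005 ] gap 0.0943 q [30.  12.8 81.7  0.  85.5 21.6]
0.97 3106 258.9436574372183 113.56310367031551 ((258.2308349609375, 111.23219299316406), (98.3399887084961, 35.457176208496094), 87.87889862060547)
0.72 1530 184.74705882352941 15.398039215686275 ((182.60311889648438, 8.329154968261719), (58.64160919189453, 38.20317077636719), 46.041629791259766)
0.71 4803 148.82323547782636 180.21507391213825 ((146.320556640625, 182.95480346679688), (45.48733139038086, 119.51065063476562), 51.009002685546875)
0.59 5731 297.472343395568 324.94782760425755 ((300.47601318359375, 324.43017578125), (89.21050262451172, 107.6473388671875), 7.594643592834473)
{'at': [0.3168, 0.2588, 0.0592], 'score': 0.79}
{'at': [0.3482, 0.4724, 0.0493], 'score': 0.78}
{'at': [0.4493, 0.3687, 0.0478], 'score': 0.75}
{'at': [0.7537, 0.1647, 0.0113], 'score': 0.25}
```

View pics/w1.png

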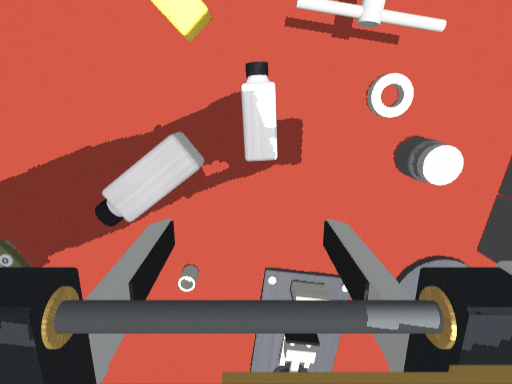

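The wrist picture shows the small white bottle with its cap at (257,68) and body from rows 82 to 160, well clear of the larger white one. I'll fit a silhouette model to the mask.

```bash
cat >> h.py <<'E'
from scipy.optimize import minimize
def boxpts(x,y,yaw):
    d=np.array([np.cos(yaw),np.sin(yaw),0]);n=np.array([-d[1],d[0],0]);u=np.array([0,0,1.]);o=np.array([x,y,.023])
    b=[o+d*a+n*b*.023+u*e*.023 for a in(-.065,.039) for b in(-1,1) for e in(-1,1)]
    t=np.linspace(0,2*np.pi,24)
    k=[o+d*a+n*.015*np.cos(q)+u*.015*np.sin(q) for a in(.049,.065) for q in t]
    return np.array(b),np.array(k)
def render(c,x,y,yaw,S=4):
    im=np.zeros((384*S,512*S),np.uint8)
    for p in boxpts(x,y,yaw):
        cv2.fillConvexPoly(im,cv2.convexHull(((proj(c,p)+.5)*S).astype(np.int32)),255)
    return cv2.resize(im,(512,384),interpolation=cv2.INTER_AREA)/255.
E
python3 - <<'E'
from h import *
c=cam('wrist')
m=regions_of('wrist','bottle_center')[0]['mask'].astype(float)
# refine mask with image: not red
f=lambda v:np.abs(render(c,.447+v[0]/100,.364+v[1]/100,np.radians(95+v[2]*10))-m).sum()
b=min((minimize(f,[a,0.3,e],method='Nelder-Mead',options=dict(initial_simplex=np.array([[a,.3,e],[a+.8,.3,e],[a,1.1,e],[a,.3,e+.8]]))) for a in(-.5,.5) for e in(-.5,.5)),key=lambda o:o.fun)
v=b.x; x,y,yw=.447+v[0]/100,.364+v[1]/100,95+v[2]*10; print(b.fun,m.sum(),x,y,yw)
im=c['image'][:,:,::-1].copy(); rr=(render(c,x,y,np.radians(yw))>.5).astype(np.uint8)
cs,_=cv2.findContours(rr,0,1); cv2.drawContours(im,cs,-1,(0,255,0),1); cv2.imwrite('pics/fit1.png',cv2.resize(im[30:200,180:340],None,fx=4,fy=3.5))
c=cam('top','top1'); s=cam('scene')
for n in('top','scene'):
    for d in look_for(n,'bottle_center'): print(n,d)
E
```

```text
4825.0 4825.0 0.7459304983996342 -0.16509693644261514 132.4032921810703
top {'at': [0.3078, 0.4994, 0.0471], 'score': 0.78}
top {'at': [0.3833, 0.6843, 0.0488], 'score': 0.61}
top {'at': [0.5753, -0.0255, 0.0122], 'score': 0.41}
top {'at': [0.4113, -0.3659, 0.0153], 'score': 0.39}
scene {'at': [0.4027, 0.6965, 0.0423], 'score': 0.85}
scene {'at': [0.46, 0.3748, 0.0384], 'score': 0.75}
scene {'at': [0.3375, 0.2735, 0.0614], 'score': 0.72}
scene {'at': [0.3204, 0.5069, 0.0431], 'score': 0.57}
```

View pics/fit1.png

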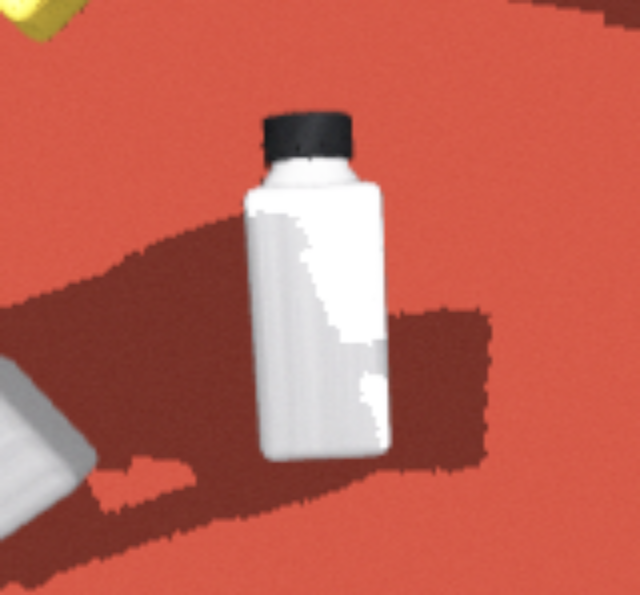

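Wrong mask: the networks' order varies between calls. I'll use the saved mask (centroid 258,113) instead.

```bash
python3 - <<'E'
from h import *
c=cam('wrist')
m=np.load('m258.npy').astype(float)
f=lambda v:np.abs(render(c,.447+v[0]/100,.364+v[1]/100,np.radians(95+v[2]*10))-m).sum()
b=min((minimize(f,[a,0.3,e],method='Nelder-Mead',options=dict(initial_simplex=np.array([[a,.3,e],[a+.8,.3,e],[a,1.1,e],[a,.3,e+.8]]))) for a in(-.5,.5) for e in(-.5,.5)),key=lambda o:o.fun)
v=b.x; x,y,yw=.447+v[0]/100,.364+v[1]/100,95+v[2]*10; print(b.fun,m.sum(),x,y,yw)
im=c['image'][:,:,::-1].copy(); rr=(render(c,x,y,np.radians(yw))>.5).astype(np.uint8)
cs,_=cv2.findContours(rr,0,1); cv2.drawContours(im,cs,-1,(0,255,0),1); cv2.imwrite('pics/fit2.png',cv2.resize(im[30:200,180:340],None,fx=4,fy=3.5))
# plan next: wrist view over holder
rel([0.58,-0.08,0.28],down(8))
E
```

```text
272.8705882352941 3106.0 0.45060171502804336 0.3701949114550264 101.34861970576671
t 2.4 p [0.4471 0.2999 0.2499] F [ 0.0602  0.243  -0.1412] gap 0.0943 q [30.  12.8 81.6 -0.  85.5 21.6]
slide cm [ 7.65 39.52 -3.  ] twist [0.   0.   0.33]
```

View pics/fit2.png

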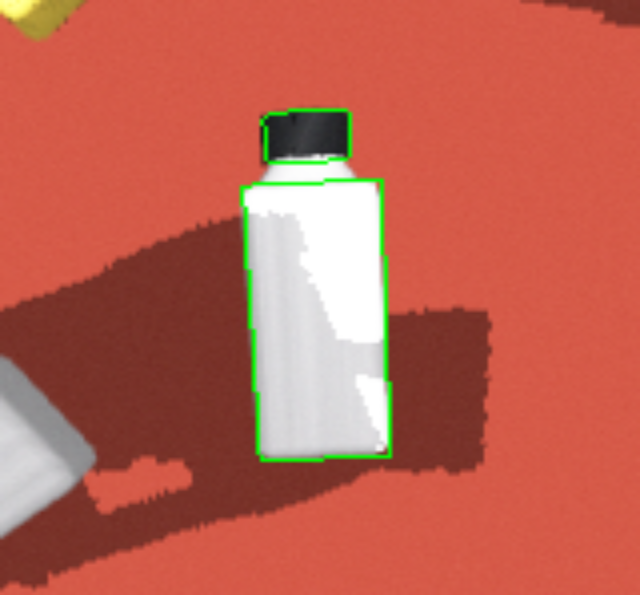

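View pics/top1.png

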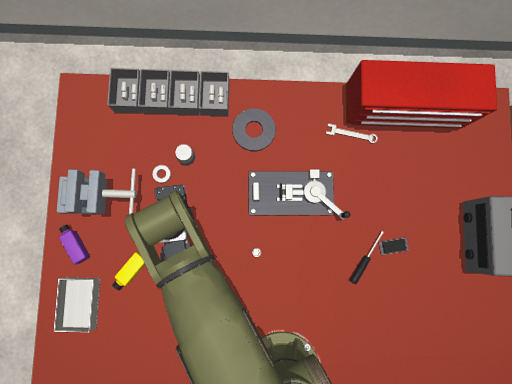

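```bash
python3 -m inch '[{"jaw":1,"slide":[7.6,39.5,-4],"twist":[0,0,0]},{"jaw":1,"slide":[7.6,39.5,-4],"twist":[0,0,0]},{"jaw":1,"slide":[7.6,39.5,-4],"twist":[0,0,0]},{"jaw":1,"slide":[7.6,39.5,-4],"twist":[0,0,0]},{"jaw":1,"slide":[7.6,39.5,-4],"twist":[0,0,0]},{"jaw":1,"slide":[7.6,39.5,-4],"twist":[0,0,0]},{"jaw":1,"slide":[7.6,39.5,-4],"twist":[0,0,0]},{"jaw":1,"slide":[7.6,39.5,-4],"twist":[0,0,0]},{"jaw":1,"slide":[7.6,39.5,-4],"twist":[0,0,0]},{"jaw":1,"slide":[7.6,39.5,-4],"twist":[0,0,0]},{"jaw":1,"slide":[7.6,39.5,-4],"twist":[0,0,0]},{"jaw":1,"slide":[7.6,39.5,-4],"twist":[0,0,0]}]'
python3 - <<'E'
from h import *
s=st(); c=cam('wrist','w2'); cv2.imwrite('pics/w2b.png',cv2.resize(c['image'][:300,100:450,::-1],None,fx=2,fy=2,interpolation=cv2.INTER_CUBIC))
for t in ('holder','knob','jaw_pad','fixed_jaw','pivot'):
    print(t,[(round(d["score"],2),[round(float(x),3) for x in d["at"]]) for d in look_for('wrist',t)])
E
```

```text
clock: 3.4
ee_pos: [0.5796, -0.0811, 0.2894]
tcp_rot: [[0.99, 0.143, -0.001], [0.143, -0.99, 0.0], [-0.001, -0.0, -1.0]]
wrist_force: [-0.3, -0.0, 0.5]
finger_gap: 0.0939
t 3.4 p [ 0.5796 -0.0811  0.2894] F [-0.2831 -0.0182  0.5137] gap 0.0939 q [-11.6  18.6  69.3   0.   92.1 -19.8]
holder [(0.71, [0.578, -0.005, 0.01]), (0.71, [0.579, 0.094, 0.053]), (0.36, [0.566, -0.108, 0.051])]
knob [(0.86, [0.507, -0.185, 0.102]), (0.39, [0.566, -0.108, 0.05])]
jaw_pad [(0.85, [0.58, 0.01, 0.042])]
fixed_jaw [(0.6, [0.578, 0.093, 0.054])]
pivot [(0.72, [0.574, -0.007, 0.017])]
```

View pics/w2b.png

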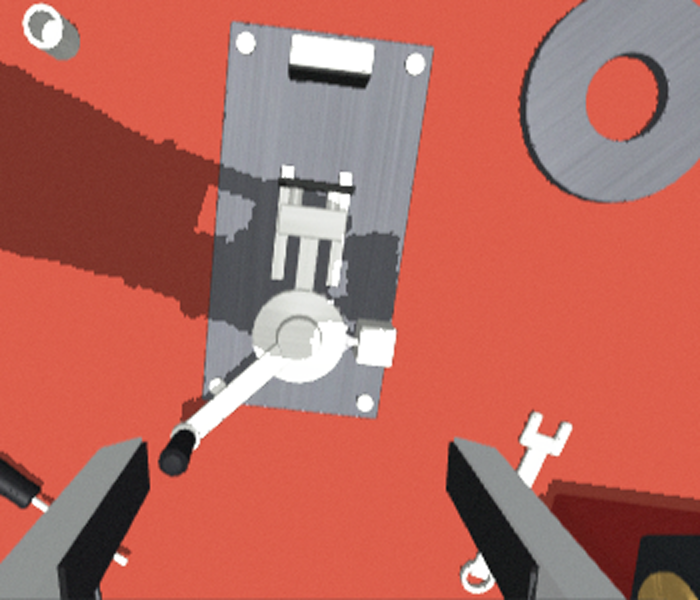

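The full plate is visible (crop corners (232,22), (433,47), (377,418), (204,400)). The fixed jaw is at the top, the pad at (316,186) and the knob top at (175,462). I'll compute the holder frame from these.

```bash
python3 - <<'E'
from h import *
from scipy.optimize import least_squares
c=cam('wrist')
cr=lambda L:np.array(L)/2.+[100,0]
P=ray(c,cr([[232,22],[433,47],[377,418],[204,400]]),.01)[:,:2]; print(P)
print([np.linalg.norm(P[i]-P[(i+1)%4]) for i in range(4)])
# screws in corners
print('screws',ray(c,cr([[246,43],[415,64],[365,403]]),.012)[:,:2])
fj=ray(c,cr([[289,63],[372,76]]),.055); pad=ray(c,cr([[279,188],[352,195]]),.04); padb=ray(c,cr([[279,180],[354,188]]),.04)
print('fixed face top edge',fj,'\npad',pad, '\npad front',padb); kn=ray(c,cr([[174,464]]),.104); print('knob',kn); print('pivot',ray(c,cr([[299,337]]),.057))
# rectangle fit: TL=(-x,+y),TR=(+x,+y),BR=(+x,-y),BL
L=np.array([[-.075,1],[.075,1],[.075,-1],[-.075,-1]])*[1,.145]
def f(v):
    a=v[2];Rm=np.array([[np.cos(a),-np.sin(a)],[np.sin(a),np.cos(a)]]);return (L@Rm.T+v[:2]-P).ravel()
o=least_squares(f,[.58,0,0]);print('plate centre',o.x[:2],np.degrees(o.x[2]),o.fun.reshape(-1,2)*1000)
a=o.x[2];Rm=np.array([[np.cos(a),-np.sin(a)],[np.sin(a),np.cos(a)]])
for n,q in(('fj',fj),('padb',padb),('pad',pad),('knob',kn)): print(n,(q[:,:2]-o.x[:2])@Rm*1000)
E
```

```text
[[ 0.5022  0.1218]
 [ 0.6495  0.1271]
 [ 0.6605 -0.1604]
 [ 0.5126 -0.166 ]]
[np.float64(0.14737642160119974), np.float64(0.2877266085274083), np.float64(0.14800527057577367), np.float64(0.2880357373851453)]
screws [[ 0.5142  0.1093]
 [ 0.6384  0.1136]
 [ 0.6477 -0.1481]]
fixed face top edge [[0.5488 0.0918 0.055 ]
 [0.6052 0.0921 0.055 ]] 
pad [[0.5527 0.0122 0.04  ]
 [0.6061 0.0152 0.04  ]] 
pad front [[0.552  0.0177 0.04  ]
 [0.6067 0.0202 0.04  ]]
knob [[ 0.5071 -0.1853  0.104 ]]
pivot [[ 0.5827 -0.0913  0.057 ]]
plate centre [ 0.5812 -0.0194] 2.1211794402212303 [[-1.3253  0.8939]
 [ 1.288   1.2252]
 [ 1.0167 -1.0601]
 [-0.9795 -1.059 ]]
fj [[-28.2761 112.3277]
 [ 28.0403 110.5305]]
padb [[-27.8523  38.1404]
 [ 26.8871  38.5889]]
pad [[-27.2904  32.6352]
 [ 26.0893  33.6   ]]
knob [[ -80.1808 -163.0645]]
```

```bash
cat >> h.py <<'E'
BC=np.array([.4506,.3702,.023]); BY=np.radians(101.35); d=np.array([np.cos(BY),np.sin(BY),0]); n=np.array([d[1],-d[0],0]); up=np.array([0,0,1.])
t=np.radians(42); Rg=toolR(n,-np.sin(t)*d-np.cos(t)*up); G=BC+.010*d+[0,0,.002]; TG=G+.019*Rg[:,2]
HA=np.radians(2.12); hx=np.array([np.cos(HA),np.sin(HA),0]); hy=np.array([-hx[1],hx[0],0]); PC=np.array([.5812,-.0194,0])
BAY=PC+.0734*hy+[0,0,.01]; PIV=PC-.0736*hy
Rf=toolR(hx,-np.sin(t)*up+np.cos(t)*hy)
E
python3 - <<'E'
from h import *
print(TG,BAY,Rf); rel(TG-.13*Rg[:,2],Rg)
E
```

```text
[0.4511 0.3675 0.0109] [0.5785 0.0539 0.01  ] [[ 0.9993  0.0248 -0.0275]
 [ 0.037  -0.6687  0.7426]
 [-0.     -0.7431 -0.6691]]
t 3.75 p [ 0.5794 -0.079   0.2902] F [ 0.3248 -0.7938 -0.0908] gap 0.0942 q [-11.4  18.5  69.3   0.   92.1 -19.8]
slide cm [ -6.62 -54.74  18.26] twist [-41.99   1.06  -2.83]
```

```bash
python3 -m inch '[{"jaw":0.6,"slide":[-6.6,-54.7,5],"twist":[-42,1,-3]},{"jaw":0.6,"slide":[-6.6,-54.7,5],"twist":[-42,1,-3]},{"jaw":0.6,"slide":[-6.6,-54.7,5],"twist":[-42,1,-3]},{"jaw":0.6,"slide":[-6.6,-54.7,5],"twist":[-42,1,-3]},{"jaw":0.6,"slide":[-6.6,-54.7,5],"twist":[-42,1,-3]},{"jaw":0.6,"slide":[-6.6,-54.7,5],"twist":[-42,1,-3]},{"jaw":0.6,"slide":[-6.6,-54.7,5],"twist":[-42,1,-3]},{"jaw":0.6,"slide":[-6.6,-54.7,5],"twist":[-42,1,-3]},{"jaw":0.6,"slide":[-6.6,-54.7,5],"twist":[-42,1,-3]},{"jaw":0.6,"slide":[-6.6,-54.7,5],"twist":[-42,1,-3]},{"jaw":0.6,"slide":[-6.6,-54.7,5],"twist":[-42,1,-3]},{"jaw":0.6,"slide":[-6.6,-54.7,5],"twist":[-42,1,-3]}]'
python3 -c "
from h import *
rel(TG-.13*Rg[:,2],Rg)"
```

```text
clock: 4.75
ee_pos: [0.4499, 0.3923, 0.2458]
tcp_rot: [[0.98, 0.15, 0.133], [0.2, -0.728, -0.656], [-0.002, 0.669, -0.743]]
wrist_force: [0.6, 0.9, 1.2]
finger_gap: 0.075
t 4.75 p [0.4499 0.3923 0.2458] F [0.5901 0.8894 1.1564] gap 0.075 q [ 52.6  40.7  52.7 -33.3 113.3  34.9]
slide cm [ -0.32 -13.9    6.1 ] twist [ 0.   -0.05  0.22]
```

```bash
python3 -m inch '[{"jaw":0.6,"slide":[-0.3,-13.9,6.1],"twist":[0,0,0]},{"jaw":0.6,"slide":[-0.3,-13.9,6.1],"twist":[0,0,0]},{"jaw":0.6,"slide":[-0.3,-13.9,6.1],"twist":[0,0,0]},{"jaw":0.6,"slide":[-0.3,-13.9,6.1],"twist":[0,0,0]},{"jaw":0.6,"slide":[-0.3,-13.9,6.1],"twist":[0,0,0]},{"jaw":0.6,"slide":[-0.3,-13.9,6.1],"twist":[0,0,0]}]'
python3 -c "
from h import *
cam('wrist','w3');cam('scene','s3')
rel(TG,Rg)"
```

```text
clock: 5.25
ee_pos: [0.4337, 0.4528, 0.107]
tcp_rot: [[0.98, 0.152, 0.133], [0.201, -0.726, -0.657], [-0.003, 0.67, -0.742]]
wrist_force: [0.4, -0.5, 0.7]
finger_gap: 0.0752
t 5.35 p [0.4349 0.4529 0.1101] F [-0.5073 -0.0161  1.306 ] gap 0.0748 q [ 56.3  52.4  50.5 -29.7 107.   43.6]
slide cm [-0.12 -0.15 13.19] twist [-0.12 -0.15  0.11]
```

View pics/w3.png

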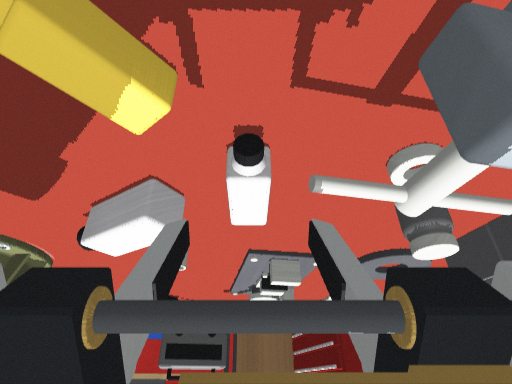

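View pics/s3.png

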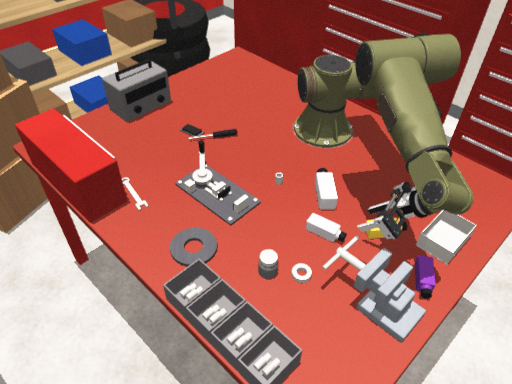

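The wrist picture shows the bottle centred between the fingers at (248,180), with the vise's handle bar tip at (312,185) on the right. I'll triangulate that tip to check the body's clearance before descending.

```bash
python3 - <<'E'
from h import *
c=cam('wrist');s=cam('scene');T=cam('top','top3')
def tri(obs):
    A=np.zeros((3,3));b=np.zeros(3)
    for c,uv in obs:
        p=ray(c,uv,0)[0];v=p-c['xyz'];v/=np.linalg.norm(v);M=np.eye(3)-np.outer(v,v);A+=M;b+=M@c['xyz']
    X=np.linalg.solve(A,b);print(X,[(proj(c,X)[0]-uv).round(1) for c,uv in obs]);return X
tri([(c,[316,185]),(s,[357,239])])
tri([(c,[316,185]),(T,[131,215])])
X=tri([(s,[357,239]),(T,[131,215])])
g=(X-G)@Rg; print('tip in grasp frame, origin grasp pt',g)
# yellow bottle nearest corner
Y=ray(c,[[140,133]],0.046)[0]; print(Y,(Y-G)@Rg)
for p in (proj(T,G),):print(p)
E
```

```text
[0.4744 0.4944 0.1042] [array([ 2.4, -3.2]), array([-0.2, -0.9])]
[0.4799 0.4873 0.1015] [array([5.4, 0.2]), array([0.4, 1.1])]
[0.4802 0.4927 0.1035] [array([-1.8,  0. ]), array([-1.5,  0.9])]
tip in grasp frame, origin grasp pt [ 0.0531 -0.025  -0.1281]
[0.3447 0.4531 0.046 ] [-0.0875 -0.0544 -0.0772]
[[169.9641 228.0536]]
```

View pics/top3.png

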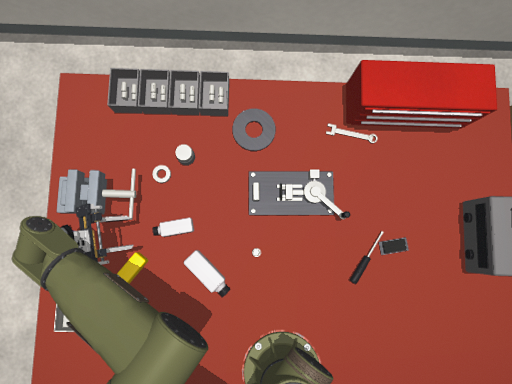

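The vise handle's tip (0.48, 0.493, 0.104) would hit the gripper body with this tilted approach. Instead I'll grasp almost vertically, carry the bottle to clear bench space near (0.46, 0.21), lay it down, and regrasp it there with the tilt.

```bash
cat >> h.py <<'E'
t1=np.radians(8); R1=toolR(n,-np.sin(t1)*d-np.cos(t1)*up); G1=BC+[0,0,.002]; T1=G1+.019*R1[:,2]
E
python3 -c "
from h import *
print(T1);rel(T1+[0,0,.1],R1)"
```

```text
[0.4511 0.3676 0.0062]
t 5.5 p [0.4349 0.4528 0.1099] F [-0.5458  0.3265 -0.2165] gap 0.0754 q [ 56.3  52.4  50.5 -29.7 106.9  43.7]
slide cm [-0.11  6.21  6.07] twist [33.86 -0.1   0.13]
```

```bash
python3 -m inch '[{"jaw":0.6,"slide":[-0.1,4,2],"twist":[5,0,0]},{"jaw":0.6,"slide":[-0.1,6.2,6.1],"twist":[34,0,0]},{"jaw":0.6,"slide":[-0.1,6.2,6.1],"twist":[34,0,0]},{"jaw":0.6,"slide":[-0.1,6.2,6.1],"twist":[34,0,0]},{"jaw":0.6,"slide":[-0.1,6.2,6.1],"twist":[34,0,0]},{"jaw":0.6,"slide":[-0.1,6.2,6.1],"twist":[34,0,0]},{"jaw":0.6,"slide":[-0.1,6.2,6.1],"twist":[34,0,0]},{"jaw":0.6,"slide":[-0.1,6.2,6.1],"twist":[34,0,0]},{"jaw":0.6,"slide":[-0.1,6.2,6.1],"twist":[34,0,0]}]'
python3 -c "
from h import *
cam('wrist','w4');rel(T1,R1)"
```

```text
clock: 6.25
ee_pos: [0.4512, 0.3677, 0.1062]
tcp_rot: [[0.98, 0.198, 0.029], [0.2, -0.97, -0.135], [0.001, 0.138, -0.99]]
wrist_force: [0.3, 0.6, -0.2]
finger_gap: 0.0752
t 6.3 p [0.451  0.368  0.1058] F [-0.5244 -0.4066  0.1936] gap 0.0748 q [39.3 27.1 82.3 -7.3 74.5 30. ]
slide cm [ 0.   -1.34  9.87] twist [-0.05 -0.06  0.21]
```

View pics/w4.png

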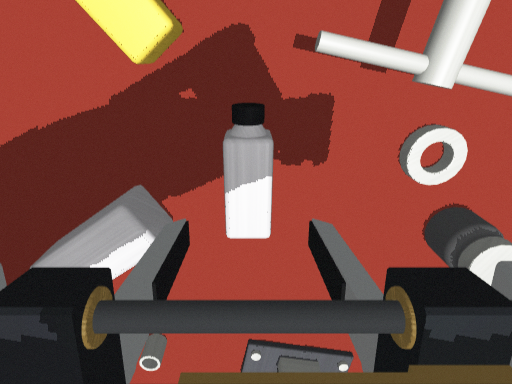

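```bash
python3 -m inch '[{"jaw":0.6,"slide":[0,-1.3,9.9],"twist":[0,0,0]},{"jaw":0.6,"slide":[0,-1.3,9.9],"twist":[0,0,0]},{"jaw":0.6,"slide":[0,-1.3,9.9],"twist":[0,0,0]},{"jaw":0.6,"slide":[0,-1.3,9.9],"twist":[0,0,0]},{"jaw":0.6,"slide":[0,-1.3,9.9],"twist":[0,0,0]},{"jaw":-0.3,"slide":[0,-1.3,9.9],"twist":[0,0,0]},{"jaw":-0.3,"slide":[0,-1.3,9.9],"twist":[0,0,0]},{"jaw":-0.3,"slide":[0,-1.3,9.9],"twist":[0,0,0]},{"jaw":-0.3,"slide":[0,-1.3,9.9],"twist":[0,0,0]},{"jaw":-0.3,"slide":[0,-1.3,9.9],"twist":[0,0,0]},{"jaw":-0.3,"slide":[0,-1.3,9.9],"twist":[0,0,0]},{"jaw":-0.3,"slide":[0,-1.3,9.9],"twist":[0,0,0]}]' 25
python3 -c "
from h import *
rel(T1,R1)"
```

```text
clock: 7.3
ee_pos: [0.4514, 0.3674, 0.0066]
tcp_rot: [[0.98, 0.198, 0.029], [0.2, -0.97, -0.135], [0.001, 0.138, -0.99]]
wrist_force: [-0.9, 0.4, 6.1]
finger_gap: 0.0448
t 7.3 p [0.4514 0.3674 0.0066] F [-0.8517  0.4262  6.1125] gap 0.0448 q [39.3 33.8 86.5 -7.9 63.6 31.5]
slide cm [-0.03 -0.03  0.04] twist [-0.07 -0.11  0.2 ]
```

```bash
python3 -m inch '[{"jaw":-0.3,"slide":[0,-0.5,-4],"twist":[0,0,0]},{"jaw":-0.3,"slide":[0,-1,-8],"twist":[0,0,0]},{"jaw":-0.3,"slide":[0,-1,-8],"twist":[0,0,0]},{"jaw":-0.3,"slide":[0,-1,-8],"twist":[0,0,0]}]'
python3 -c "
from h import *
y=hy; R2=toolR(hx,-np.sin(t1)*y-np.cos(t1)*up); P=np.array([.465,.185,0])-.0026*y
cam('scene','s5')
rel(P+[0,0,.08],R2)"
```

```text
clock: 7.63
ee_pos: [0.4477, 0.3888, 0.0861]
tcp_rot: [[0.98, 0.199, 0.032], [0.201, -0.971, -0.133], [0.005, 0.136, -0.991]]
wrist_force: [1.0, -1.5, -2.7]
finger_gap: 0.0442
t 7.68 p [0.447  0.3878 0.0842] F [ 0.282   0.4437 -2.639 ] gap 0.0441 q [41.  29.6 81.5 -7.3 72.8 31.8]
slide cm [-2.35 20.24  3.24] twist [-0.08 -1.39  9.36]
```

View pics/s5.png

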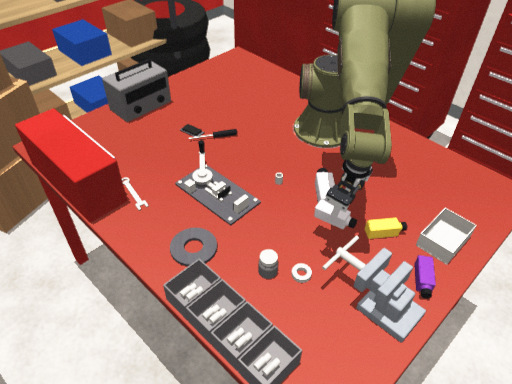

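```bash
python3 -m inch '[{"jaw":-0.3,"slide":[-2.4,20.2,3],"twist":[0,-1.4,9.4]},{"jaw":-0.3,"slide":[-2.4,20.2,3],"twist":[0,-1.4,9.4]},{"jaw":-0.3,"slide":[-2.4,20.2,3],"twist":[0,-1.4,9.4]},{"jaw":-0.3,"slide":[-2.4,20.2,3],"twist":[0,-1.4,9.4]},{"jaw":-0.3,"slide":[-2.4,20.2,3],"twist":[0,-1.4,9.4]},{"jaw":-0.3,"slide":[-2.4,20.2,3],"twist":[0,-1.4,9.4]},{"jaw":-0.3,"slide":[-2.4,20.2,3],"twist":[0,-1.4,9.4]},{"jaw":-0.3,"slide":[-2.4,20.2,3],"twist":[0,-1.4,9.4]}]'
python3 -c "
from h import *
y=hy; R2=toolR(hx,-np.sin(t1)*y-np.cos(t1)*up); P=np.array([.465,.185,0])-.0026*y
cam('wrist','w6')
rel(P+[0,0,.0085],R2)"
```

```text
clock: 8.35
ee_pos: [0.464, 0.1829, 0.0813]
tcp_rot: [[0.999, 0.035, 0.003], [0.036, -0.99, -0.138], [-0.002, 0.138, -0.99]]
wrist_force: [0.5, 0.2, -1.9]
finger_gap: 0.0444
t 8.4 p [0.4641 0.1834 0.0815] F [-0.1108  0.234  -2.1797] gap 0.0444 q [22.  18.1 98.4 -8.1 66.4 23.3]
slide cm [ 0.11 -0.9   7.24] twist [-0.06  0.09 -0.01]
```

View pics/w6.png

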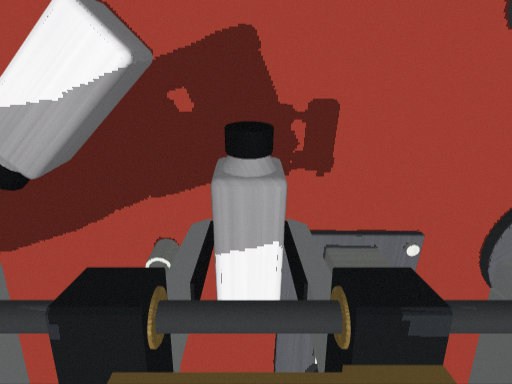

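```bash
python3 -c "
from h import *
c=cam('wrist');print(ray(c,[[158,265]],.036),ray(c,[[312,238],[277,345]],.01))
print(ray(c,[[152,55]],.06))"
python3 -m inch '[{"jaw":-0.3,"slide":[0.1,-0.9,7.2],"twist":[0,0,0]},{"jaw":-0.3,"slide":[0.1,-0.9,7.2],"twist":[0,0,0]},{"jaw":-0.3,"slide":[0.1,-0.9,7.2],"twist":[0,0,0]},{"jaw":-0.3,"slide":[0.1,-0.9,7.2],"twist":[0,0,0]},{"jaw":-0.3,"slide":[0.1,-0.9,7.2],"twist":[0,0,0]}]'
```

```text
[[0.3773 0.0986 0.036 ]] [[ 0.5328  0.1193  0.01  ]
 [ 0.5076 -0.0378  0.01  ]]
[[0.395  0.2896 0.06  ]]
clock: 8.87
ee_pos: [0.4657, 0.1836, 0.0105]
tcp_rot: [[0.999, 0.038, 0.005], [0.038, -0.99, -0.138], [0.0, 0.138, -0.99]]
wrist_force: [-0.4, 0.5, -1.5]
finger_gap: 0.0463
```

```bash
python3 -m inch '[{"jaw":-0.3,"slide":[-0.6,3,0.4],"twist":[0,0,0]},{"jaw":-0.3,"slide":[-0.6,3,0.4],"twist":[0,0,0]},{"jaw":-0.3,"slide":[-0.6,2.9,0.75],"twist":[0,0,0]},{"jaw":-0.3,"slide":[-0.6,2.9,0.75],"twist":[0,0,0]},{"jaw":0.1,"slide":[-0.6,2.9,0.75],"twist":[0,0,0]},{"jaw":0.5,"slide":[-0.6,2.9,0.75],"twist":[0,0,0]},{"jaw":0.5,"slide":[-0.6,2.9,0.75],"twist":[0,0,0]},{"jaw":0.5,"slide":[-0.6,2.9,0.75],"twist":[0,0,0]}]'
python3 -c "
from h import *
st()"
```

```text
clock: 9.53
ee_pos: [0.461, 0.1539, 0.0072]
tcp_rot: [[0.999, 0.038, 0.006], [0.039, -0.99, -0.137], [0.0, 0.138, -0.99]]
wrist_force: [0.6, 0.3, -0.2]
finger_gap: 0.0677
t 9.53 p [0.461  0.1539 0.0072] F [ 0.5645  0.3433 -0.1958] gap 0.0677 q [ 19.   22.6 104.   -9.1  56.1  22. ]
```

```bash
python3 -m inch '[{"jaw":0.6,"slide":[0,0,-4],"twist":[0,0,0]},{"jaw":0.6,"slide":[0,0,-8],"twist":[0,0,0]},{"jaw":0.6,"slide":[0,0,-11],"twist":[0,0,0]},{"jaw":0.6,"slide":[0,0,-14],"twist":[0,0,0]},{"jaw":0.6,"slide":[0,0,-14],"twist":[0,0,0]},{"jaw":0.6,"slide":[0,0,-14],"twist":[0,0,0]}]'
python3 - <<'E'
from h import *
s=st(); c=cam('wrist','w7')
best=None
for d in regions_of('wrist','bottle_center'):
    m=d['mask'].astype(float); ys,xs=np.nonzero(m); e=proj(c,[.461,.165,.023])[0]; print(d['score'],xs.mean(),ys.mean(),e)
    dd=np.hypot(xs.mean()-e[0],ys.mean()-e[1])
    if best is None or dd<best[0]: best=(dd,m)
m=best[1]
f=lambda v:np.abs(render(c,.461+v[0]/100,.1565+v[1]/100,np.radians(92+v[2]*10))-m).sum()
b=min((minimize(f,[a,0,e],method='Nelder-Mead',options=dict(initial_simplex=np.array([[a,0,e],[a+.8,0,e],[a,.8,e],[a,0,e+.8]]))) for a in(-.5,.5) for e in(-.5,.5)),key=lambda o:o.fun)
v=b.x; x,y,yw=.461+v[0]/100,.1565+v[1]/100,92+v[2]*10; print(b.fun,m.sum(),x,y,yw)
im=c['image'][:,:,::-1].copy(); rr=(render(c,x,y,np.radians(yw))>.5).astype(np.uint8)
cs,_=cv2.findContours(rr,0,1); cv2.drawContours(im,cs,-1,(0,255,0),1); cv2.imwrite('pics/fit3.png',im)
E
```

```text
clock: 10.03
ee_pos: [0.4608, 0.1737, 0.1471]
tcp_rot: [[0.999, 0.038, 0.008], [0.039, -0.99, -0.136], [0.003, 0.137, -0.991]]
wrist_force: [0.2, -0.6, -0.3]
finger_gap: 0.0749
t 10.03 p [0.4608 0.1737 0.1471] F [ 0.2389 -0.5506 -0.3035] gap 0.0749 q [21.1 12.8 95.8 -7.8 73.9 21.2]
0.66 95.54954885478523 76.9447057916249 [248.1465 169.1917]
0.61 248.30715883668904 177.85950782997762 [248.1465 169.1917]
310.34901960784316 4470.0 0.4616160819074579 0.15633062063690287 92.14898117189145
```

View pics/fit3.png

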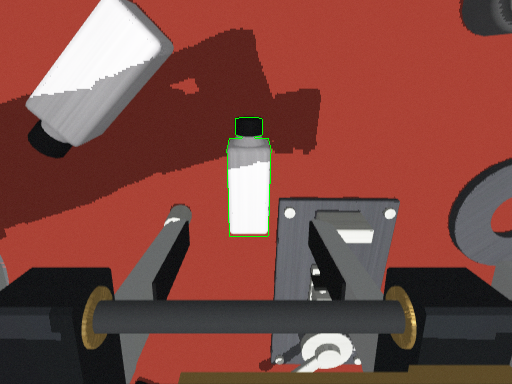

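The fit is clean: the bottle lies at (0.4616, 0.1563) with yaw 92.1°. Next is the tilted grasp.

```bash
cat >> h.py <<'E'
BC=np.array([.4616,.1563,.023]); BY=np.radians(92.15); d=np.array([np.cos(BY),np.sin(BY),0]); n=np.array([d[1],-d[0],0])
t=np.radians(43); Rg=toolR(n,-np.sin(t)*d-np.cos(t)*up); G=BC+.010*d+[0,0,.002]; TG=G+.019*Rg[:,2]
Rf=toolR(hx,-np.sin(t)*up+np.cos(t)*hy)
E
python3 -c "
from h import *
print(TG);rel(TG-.11*Rg[:,2],Rg)"
```

```text
[0.4617 0.1533 0.0111]
t 10.13 p [0.4598 0.173  0.145 ] F [ 0.7669 -0.2413 -0.3359] gap 0.0753 q [21.1 12.9 95.9 -7.8 73.9 21.2]
slide cm [ 0.13 -6.21  4.53] twist [-35.07   0.02   0.08]
```

```bash
python3 -m inch '[{"jaw":0.6,"slide":[0.1,-3,0],"twist":[-10,0,0]},{"jaw":0.6,"slide":[0.1,-6.2,1],"twist":[-35,0,0]},{"jaw":0.6,"slide":[0.1,-6.2,2],"twist":[-35,0,0]},{"jaw":0.6,"slide":[0.1,-6.2,4.5],"twist":[-35,0,0]},{"jaw":0.6,"slide":[0.1,-6.2,4.5],"twist":[-35,0,0]},{"jaw":0.6,"slide":[0.1,-6.2,4.5],"twist":[-35,0,0]},{"jaw":0.6,"slide":[0.1,-6.2,4.5],"twist":[-35,0,0]},{"jaw":0.6,"slide":[0.1,-6.2,4.5],"twist":[-35,0,0]}]'
python3 -c "
from h import *
cam('wrist','w8');cam('scene','s8');rel(TG,Rg)"
```

```text
clock: 10.8
ee_pos: [0.4587, 0.228, 0.0918]
tcp_rot: [[0.999, 0.029, 0.025], [0.038, -0.733, -0.679], [-0.001, 0.679, -0.734]]
wrist_force: [0.3, -1.3, 1.1]
finger_gap: 0.0753
t 10.9 p [0.4591 0.2278 0.0929] F [ 0.8256 -0.9158 -0.0044] gap 0.0751 q [ 40.8  36.1  81.6 -32.1  92.   46.2]
slide cm [-0.03 -0.08 11.06] twist [-0.25 -0.03 -0.03]
```

View pics/w8.png

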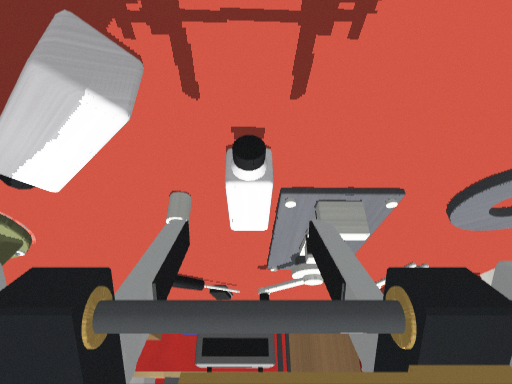

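View pics/s8.png

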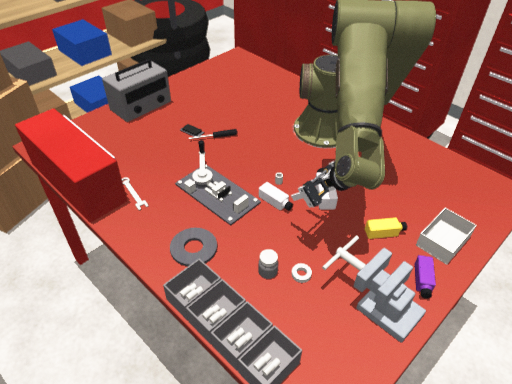

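```bash
python3 -m inch '[{"jaw":0.6,"slide":[0,0,4],"twist":[0,0,0]},{"jaw":0.6,"slide":[0,0,7],"twist":[0,0,0]},{"jaw":0.6,"slide":[0,0,10],"twist":[0,0,0]},{"jaw":0.6,"slide":[0,0,11],"twist":[0,0,0]},{"jaw":0.6,"slide":[0,0,11],"twist":[0,0,0]},{"jaw":-0.3,"slide":[0,0,11],"twist":[0,0,0]},{"jaw":-0.3,"slide":[0,0,11],"twist":[0,0,0]},{"jaw":-0.3,"slide":[0,0,11],"twist":[0,0,0]},{"jaw":-0.3,"slide":[0,0,11],"twist":[0,0,0]},{"jaw":-0.3,"slide":[0,0,11],"twist":[0,0,0]},{"jaw":-0.3,"slide":[0,0,11],"twist":[0,0,0]}]' 35
python3 -c "
from h import *
s=st()
# bottle centre in tool frame
Tb=s['tcp_rot'];print('bottle in tool',Tb.T@(BC-s['ee_pos']),Tb.T@d)
W=np.array([.52,.06,.26]); 
rel(np.array([.47,.12,.2]),Rf)"
```

```text
clock: 11.82
ee_pos: [0.4622, 0.1538, 0.0126]
tcp_rot: [[0.999, 0.027, 0.027], [0.038, -0.734, -0.678], [0.002, 0.678, -0.735]]
wrist_force: [-1.0, 4.3, 4.6]
finger_gap: 0.0454
t 11.82 p [0.4622 0.1538 0.0126] F [-0.9771  4.2877  4.6047] gap 0.0454 q [ 35.1  37.9  91.5 -35.5  79.4  48.8]
bottle in tool [-0.0005  0.0052 -0.0093] [ 0.0004 -0.7347 -0.6784]
t 11.82 p [0.4622 0.1538 0.0126] F [-0.9771  4.2877  4.6047] gap 0.0454 q [ 35.1  37.9  91.5 -35.5  79.4  48.8]
slide cm [  0.68  15.22 -11.45] twist [89.72 -0.1   0.06]
```

```bash
python3 -m inch '[{"jaw":-0.3,"slide":[0,2,-2.2],"twist":[0,0,0]},{"jaw":-0.3,"slide":[0,4.8,-5.1],"twist":[0,0,0]},{"jaw":-0.3,"slide":[0,7.5,-8.1],"twist":[0,0,0]},{"jaw":-0.3,"slide":[0,10,-11],"twist":[0,0,0]},{"jaw":-0.3,"slide":[0,12.2,-13.2],"twist":[0,0,0]},{"jaw":-0.3,"slide":[0,12.2,-13.2],"twist":[0,0,0]},{"jaw":-0.3,"slide":[0,12.2,-13.2],"twist":[0,0,0]}]'
cat >> h.py <<'E'
bt=np.array([-.0005,.0052,-.0093]); t=np.radians(42.7); Rf=toolR(hx,-np.sin(t)*up+np.cos(t)*hy)
TF=BAY+.065*up-Rf@bt
E
python3 -c "
from h import *
print(TF);rel(TF+[0,0,.13],Rf)"
```

```text
clock: 12.4
ee_pos: [0.4622, 0.1541, 0.1932]
tcp_rot: [[0.999, 0.025, 0.029], [0.038, -0.736, -0.676], [0.004, 0.677, -0.736]]
wrist_force: [0.0, -0.7, -2.9]
finger_gap: 0.0454
[0.5786 0.0643 0.0725]
t 12.4 p [0.4622 0.1541 0.1932] F [ 0.0039 -0.6606 -2.9477] gap 0.0454 q [ 35.1  23.9  85.7 -34.9  95.6  37.5]
slide cm [11.3   7.53  5.72] twist [89.91 -0.24  0.08]
```

```bash
python3 -m inch '[{"jaw":-0.3,"slide":[1,0.6,0.5],"twist":[7,0,0]},{"jaw":-0.3,"slide":[2,1.2,1],"twist":[14,0,0]},{"jaw":-0.3,"slide":[3,1.9,1.5],"twist":[21,0,0]},{"jaw":-0.3,"slide":[4,2.5,2],"twist":[28,0,0]},{"jaw":-0.3,"slide":[5,3.2,2.5],"twist":[35,0,0]},{"jaw":-0.3,"slide":[6,3.8,3],"twist":[42,0,0]},{"jaw":-0.3,"slide":[7,4.4,3.5],"twist":[49,0,0]},{"jaw":-0.3,"slide":[8,5,4],"twist":[56,0,0]},{"jaw":-0.3,"slide":[8.6,5.7,4.4],"twist":[63,0,0]},{"jaw":-0.3,"slide":[9.2,6.2,4.7],"twist":[70,0,0]},{"jaw":-0.3,"slide":[9.8,6.6,5],"twist":[77,0,0]},{"jaw":-0.3,"slide":[10.3,7,5.3],"twist":[84,0,0]}]'
python3 -c "
from h import *
rel(TF+[0,0,.13],Rf)"
```

```text
clock: 13.4
ee_pos: [0.5687, 0.0698, 0.2009]
tcp_rot: [[0.999, 0.029, -0.022], [0.036, -0.745, 0.666], [0.003, -0.666, -0.746]]
wrist_force: [-0.0, 1.6, -1.1]
finger_gap: 0.0453
t 13.4 p [0.5687 0.0698 0.2009] F [-0.0122  1.5547 -1.0731] gap 0.0453 q [-16.8  24.6  83.2  39.1  88.6 -25.8]
slide cm [ 0.97  0.33 -0.51] twist [ 5.54 -0.17  0.07]
```

```bash
python3 -m inch '[{"jaw":-0.3,"slide":[1,0.3,-0.5],"twist":[5.5,-0.2,0]},{"jaw":-0.3,"slide":[1,0.3,-0.5],"twist":[5.5,-0.2,0]},{"jaw":-0.3,"slide":[1,0.3,-0.5],"twist":[5.5,-0.2,0]},{"jaw":-0.3,"slide":[1,0.3,-0.5],"twist":[5.5,-0.2,0]}]'
python3 -c "
from h import *
cam('scene','s9');c=cam('wrist','w9');cam('top','top9');rel(TF+[0,0,.13],Rf)
s=cam('scene');cv2.imwrite('pics/s9b.png',cv2.resize(s['image'][90:260,130:330,::-1],None,fx=4,fy=3.5))"
```

```text
clock: 13.73
ee_pos: [0.5785, 0.0649, 0.2016]
tcp_rot: [[0.999, 0.025, -0.029], [0.038, -0.679, 0.733], [-0.002, -0.734, -0.679]]
wrist_force: [-0.6, 0.0, -0.5]
finger_gap: 0.0453
t 13.88 p [0.5787 0.0655 0.2032] F [-0.1365  0.6109 -0.7897] gap 0.0456 q [-18.8  27.8  81.1  43.2  91.7 -28. ]
slide cm [-0.01  0.13 -0.04] twist [0.12 0.06 0.16]
```

View pics/s9b.png

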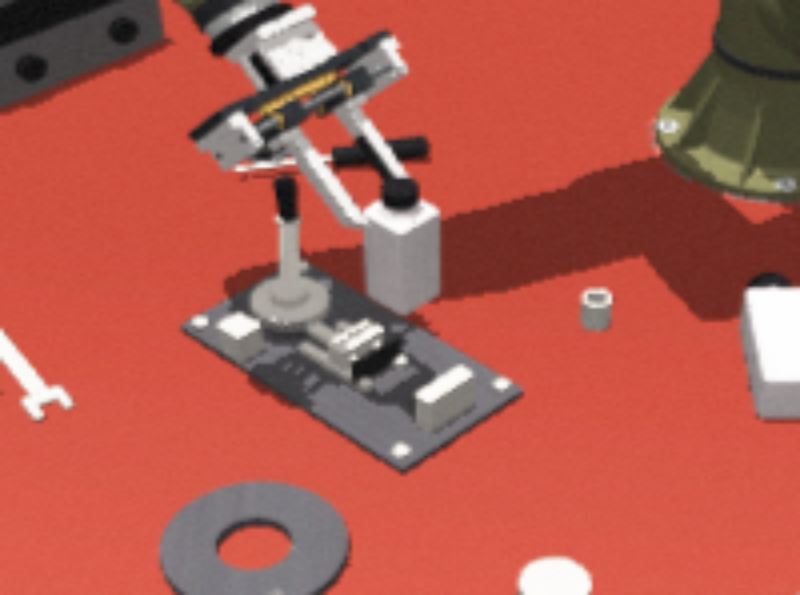

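View pics/w9.png

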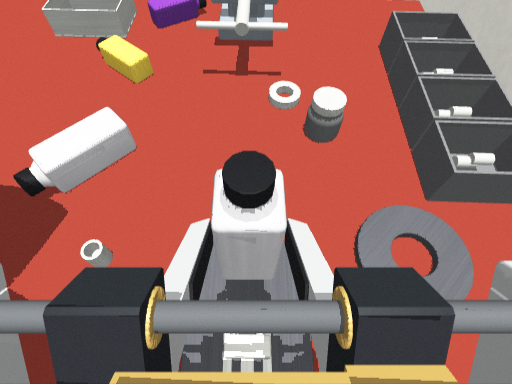

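View pics/top9.png

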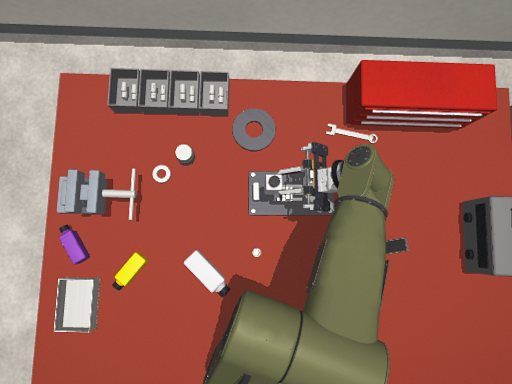

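```bash
python3 -m inch '[{"jaw":-0.3,"slide":[0,2.2,2],"twist":[0,0,0]},{"jaw":-0.3,"slide":[0,4.4,4],"twist":[0,0,0]},{"jaw":-0.3,"slide":[0,6.2,5.7],"twist":[0,0,0]},{"jaw":-0.3,"slide":[0,8,7.3],"twist":[0,0,0]},{"jaw":-0.3,"slide":[0,9,8.3],"twist":[0,0,0]},{"jaw":-0.3,"slide":[0,9,8.3],"twist":[0,0,0]},{"jaw":-0.3,"slide":[0,9,8.3],"twist":[0,0,0]}]'
python3 -c "
from h import *
cam('scene','s10');c=cam('wrist','w10');rel(TF,Rf)
s=cam('scene');cv2.imwrite('pics/s10b.png',cv2.resize(s['image'][90:260,130:330,::-1],None,fx=4,fy=3.5))"
```

```text
clock: 14.52
ee_pos: [0.579, 0.0655, 0.0815]
tcp_rot: [[0.999, 0.028, -0.028], [0.04, -0.679, 0.733], [0.002, -0.734, -0.68]]
wrist_force: [0.3, -0.8, -1.4]
finger_gap: 0.0452
t 14.62 p [0.5796 0.0652 0.0825] F [ 0.0876 -1.2714 -0.8378] gap 0.0455 q [-18.8  36.1  85.8  43.8  82.1 -37.1]
slide cm [-0.11  0.79  0.62] twist [ 0.16 -0.04  0.27]
```

View pics/s10b.png

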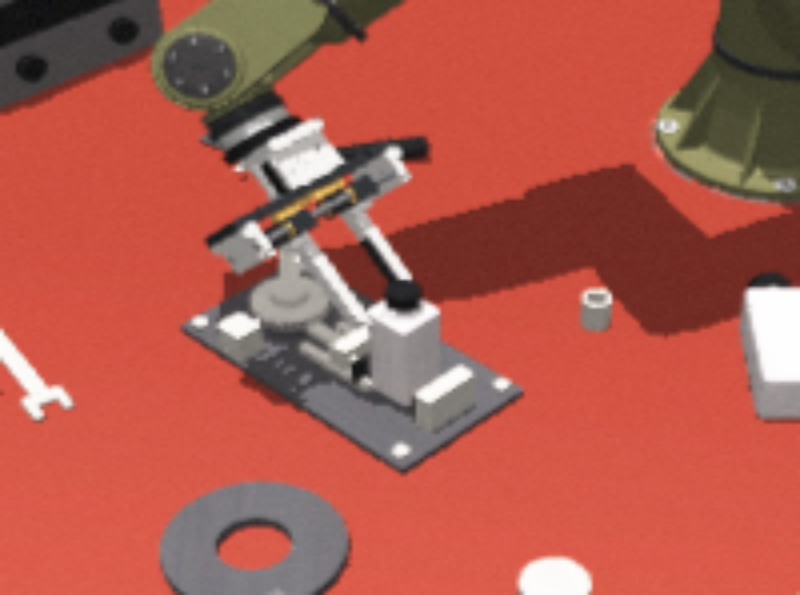

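View pics/w10.png

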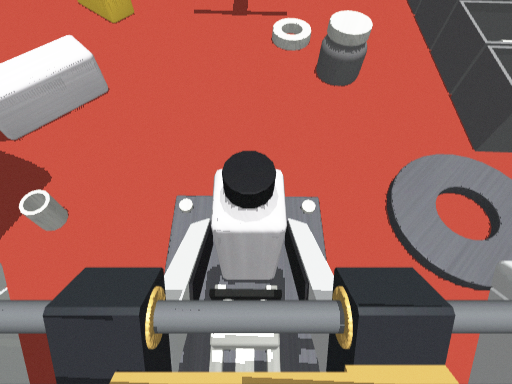

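```bash
python3 -m inch '[{"jaw":-0.3,"slide":[-0.1,0.3,0.25],"twist":[0.2,0,0.3]},{"jaw":-0.3,"slide":[-0.1,0.6,0.5],"twist":[0.2,0,0.3]},{"jaw":-0.3,"slide":[-0.1,0.6,0.5],"twist":[0.2,0,0.3]},{"jaw":-0.3,"slide":[-0.1,0.7,0.6],"twist":[0.2,0,0.3]},{"jaw":-0.3,"slide":[-0.1,0.75,0.65],"twist":[0.2,0,0.3]}]'
python3 -c "
from h import *
rel(TF,Rf)"
```

```text
clock: 15.08
ee_pos: [0.5786, 0.0647, 0.0725]
tcp_rot: [[0.999, 0.025, -0.026], [0.036, -0.677, 0.735], [0.0, -0.735, -0.678]]
wrist_force: [0.1, 0.2, -2.0]
finger_gap: 0.0456
t 15.08 p [0.5786 0.0647 0.0725] F [ 0.0961  0.1637 -1.9547] gap 0.0456 q [-18.9  36.9  86.1  44.   81.4 -37.7]
slide cm [-0.01  0.02 -0.03] twist [-0.04 -0.04 -0.03]
```

```bash
python3 -m inch '[{"jaw":-0.3,"slide":[0,0.07,0.07],"twist":[0,0,0]},{"jaw":-0.3,"slide":[0,0.12,0.11],"twist":[0,0,0]},{"jaw":-0.3,"slide":[0,0.12,0.11],"twist":[0,0,0]}]'

```

```text
clock: 15.33
ee_pos: [0.5789, 0.0645, 0.0723]
tcp_rot: [[0.999, 0.026, -0.026], [0.037, -0.676, 0.736], [0.001, -0.736, -0.677]]
wrist_force: [-4.3, -4.1, 10.9]
finger_gap: 0.0456
```

```bash
python3 -m inch '[{"jaw":-0.3,"slide":[0,0,0],"twist":[0,0,0]},{"jaw":0.02,"slide":[0,0,0],"twist":[0,0,0]},{"jaw":0.1,"slide":[0,0,0],"twist":[0,0,0]},{"jaw":0.3,"slide":[0,0,0],"twist":[0,0,0]},{"jaw":0.4,"slide":[0,0,0],"twist":[0,0,0]},{"jaw":0.4,"slide":[0,0,0],"twist":[0,0,0]}]'
python3 -c "
from h import *
c=cam('wrist','w11');st()"
```

```text
clock: 15.83
ee_pos: [0.5788, 0.0646, 0.0722]
tcp_rot: [[0.999, 0.026, -0.026], [0.037, -0.676, 0.736], [0.001, -0.736, -0.677]]
wrist_force: [-0.5, 0.2, 0.1]
finger_gap: 0.0651
t 15.88 p [0.5788 0.0646 0.0722] F [-0.4521 -0.0865 -0.1256] gap 0.0657 q [-18.9  37.   86.1  44.   81.5 -37.8]
```

View pics/w11.png

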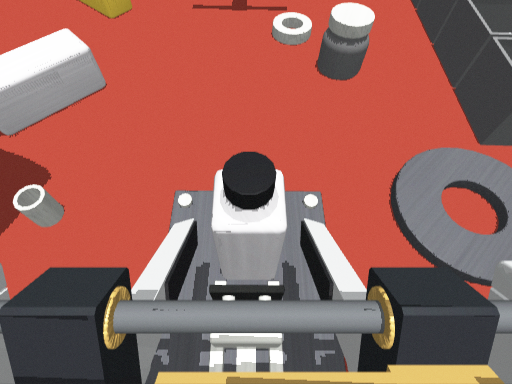

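```bash
python3 -m inch '[{"jaw":0.4,"slide":[0,0,-2],"twist":[0,0,0]},{"jaw":0.4,"slide":[0,0,-5],"twist":[0,0,0]},{"jaw":0.4,"slide":[0,0,-8],"twist":[0,0,0]},{"jaw":0.4,"slide":[0,0,-12],"twist":[0,0,0]},{"jaw":0.4,"slide":[0,0,-15],"twist":[0,0,0]},{"jaw":0.4,"slide":[0,0,-15],"twist":[0,0,0]}]'
python3 -c "
from h import *
cam('wrist','w12');s=cam('scene');cv2.imwrite('pics/s12b.png',cv2.resize(s['image'][90:260,130:330,::-1],None,fx=4,fy=3.5))
st()
B=BAY+.114*up
print(proj(s,np.array([BAY+a*.023*hx+b*.023*hy+c*up for c in(0,.104) for a in(-1,1) for b in(-1,1)])))"
```

```text
clock: 16.38
ee_pos: [0.5841, -0.0498, 0.1776]
tcp_rot: [[0.999, 0.028, -0.02], [0.033, -0.679, 0.734], [0.007, -0.734, -0.679]]
wrist_force: [-0.2, -0.0, 0.3]
finger_gap: 0.0656
t 16.48 p [ 0.5829 -0.0462  0.1737] F [-0.5477  0.6385 -1.5093] gap 0.0658 q [-28.1  34.7  74.7  39.9  97.  -34.7]
[[230.7224 195.6126]
 [240.0528 201.9817]
 [221.4271 202.3409]
 [230.7736 208.9092]
 [229.9953 173.7863]
 [239.7802 180.1484]
 [220.2236 180.4879]
 [230.0258 187.0587]]
```

View pics/w12.png

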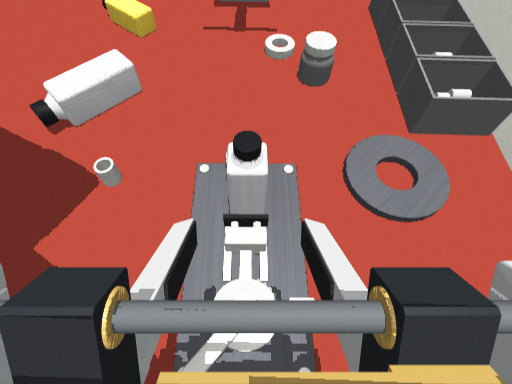

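View pics/s12b.png

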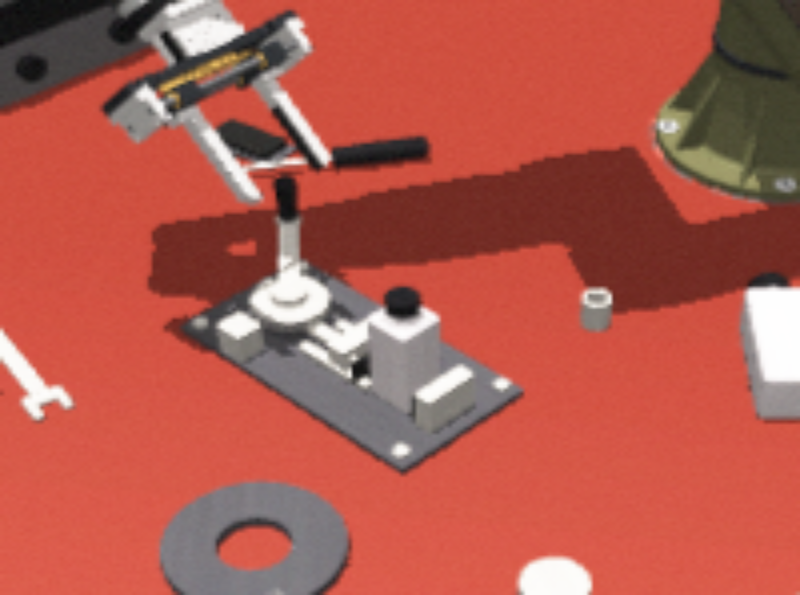

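The bottle stands upright in the bay: the scene crop has its bottom corner at (405,408), against (403,416) predicted. Now to the knob with the tool vertical.

```bash
cat >> h.py <<'E'
def knob(deg,z=.062):
    a=np.radians(48-deg); return PIV-.12*(np.cos(a)*hx+np.sin(a)*hy)+[0,0,z]
E
python3 -c "
from h import *
print(PIV,[knob(x) for x in (0,12,24,36,48)]);K=np.array([.507,-.185,.2]);rel(K,down(-64))"
```

```text
[ 0.5839 -0.0929  0.    ] [array([ 0.507, -0.185,  0.062]), array([ 0.4895, -0.167 ,  0.062 ]), array([ 0.4762, -0.1458,  0.062 ]), array([ 0.4675, -0.1222,  0.062 ]), array([ 0.464 , -0.0974,  0.062 ])]
t 16.48 p [ 0.5829 -0.0462  0.1737] F [-0.5477  0.6385 -1.5093] gap 0.0658 q [-28.1  34.7  74.7  39.9  97.  -34.7]
slide cm [ -8.07   7.27 -11.8 ] twist [-41.96  27.15  62.1 ]
```

```bash
python3 -m inch '[{"jaw":0.2,"slide":[0,0,-4],"twist":[0,0,0]},{"jaw":0.2,"slide":[-2,2,-8],"twist":[-7,4.5,10.3]},{"jaw":0.2,"slide":[-8.1,7.3,-11.8],"twist":[-42,27,62]},{"jaw":0.2,"slide":[-8.1,7.3,-11.8],"twist":[-42,27,62]},{"jaw":0.2,"slide":[-8.1,7.3,-11.8],"twist":[-42,27,62]},{"jaw":0.2,"slide":[-8.1,7.3,-11.8],"twist":[-42,27,62]},{"jaw":0.2,"slide":[-8.1,7.3,-11.8],"twist":[-42,27,62]},{"jaw":0.2,"slide":[-8.1,7.3,-11.8],"twist":[-42,27,62]},{"jaw":0.2,"slide":[-8.1,7.3,-11.8],"twist":[-42,27,62]},{"jaw":0.2,"slide":[-8.1,7.3,-11.8],"twist":[-42,27,62]},{"jaw":0.2,"slide":[-8.1,7.3,-11.8],"twist":[-42,27,62]},{"jaw":0.2,"slide":[-8.1,7.3,-11.8],"twist":[-42,27,62]}]'
python3 -c "
from h import *
rel([.507,-.185,.18],down(-64))"
```

```text
clock: 17.48
ee_pos: [0.5065, -0.1839, 0.1989]
tcp_rot: [[0.448, -0.894, 0.002], [-0.894, -0.448, 0.005], [-0.004, -0.004, -1.0]]
wrist_force: [0.1, -0.6, -0.1]
finger_gap: 0.0563
t 17.48 p [ 0.5065 -0.1839  0.1989] F [ 0.057  -0.5726 -0.0555] gap 0.0563 q [-24.   14.4  86.4   0.3  79.2  39.3]
slide cm [0.13 0.01 1.89] twist [-0.22  0.23  0.62]
```

```bash
python3 -c "
from h import *
c=cam('wrist','w13');T=cam('top');cv2.imwrite('pics/t13.png',cv2.resize(T['image'][140:260,220:380,::-1],None,fx=4,fy=4))
print(proj(c,[knob(0,.104)]),proj(c,[knob(0,.052)]),proj(c,BAY+.13*up))
for n in('wrist','scene','top'):print(n,look_for(n,'knob')[:2])"
```

```text
[[250.4436 182.608 ]] [[250.306 172.442]] [[ 21.1185 -17.038 ]]
wrist [{'at': [0.5055, -0.1884, 0.1041], 'score': 0.61}]
scene [{'at': [0.5073, -0.1847, 0.0778], 'score': 0.6}]
top []
```

View pics/w13.png

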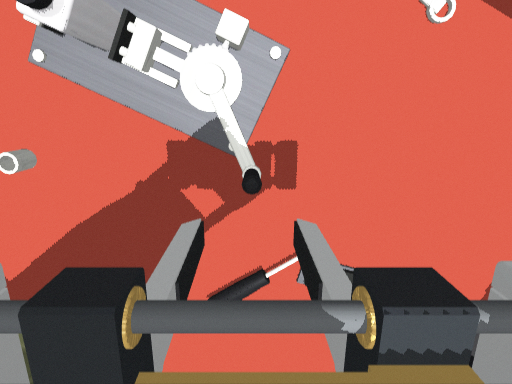

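View pics/t13.png

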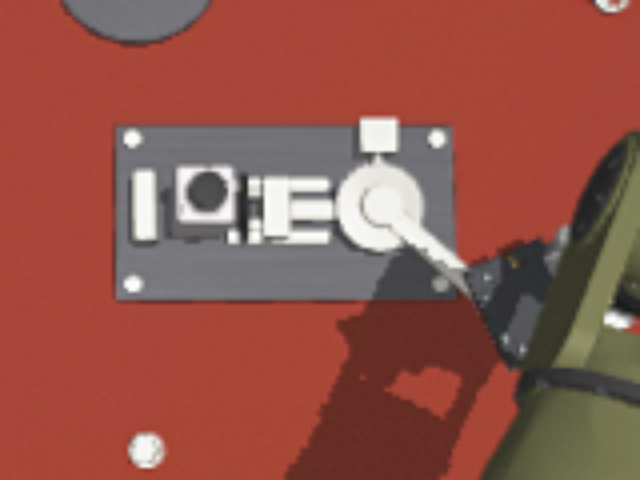

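```bash
python3 -m inch '[{"jaw":0.2,"slide":[0.1,0,4],"twist":[0,0,0]},{"jaw":0.2,"slide":[0.1,0,7],"twist":[0,0,0]},{"jaw":0.2,"slide":[0.1,0,10],"twist":[0,0,0]},{"jaw":0.2,"slide":[0.1,0,12.5],"twist":[0,0,0]},{"jaw":0.2,"slide":[0.1,0,13.6],"twist":[0,0,0]},{"jaw":0.2,"slide":[0.1,0,13.6],"twist":[0,0,0]},{"jaw":0.2,"slide":[0.1,0,13.6],"twist":[0,0,0]}]'
python3 -c "
from h import *
cam('wrist','w14')
rel(knob(0),down(-64))"
```

```text
clock: 18.32
ee_pos: [0.5074, -0.1844, 0.0633]
tcp_rot: [[0.455, -0.891, 0.003], [-0.89, -0.455, 0.011], [-0.009, -0.008, -1.0]]
wrist_force: [0.3, 0.3, 0.4]
finger_gap: 0.0565
t 18.37 p [ 0.5079 -0.1845  0.0641] F [ 0.445   0.3042 -0.2092] gap 0.0565 q [-24.2  22.1  95.1   0.7  62.8  38.4]
slide cm [0.01 0.11 0.21] twist [-0.5   0.44  1.06]
```

View pics/w14.png

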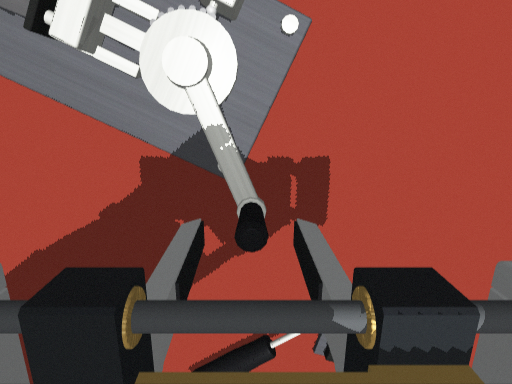

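```bash
python3 -m inch '[{"jaw":0.2,"slide":[0,0.1,0.2],"twist":[-0.5,0.4,1]},{"jaw":-0.2,"slide":[0,0.1,0.2],"twist":[-0.5,0.4,1]},{"jaw":-0.4,"slide":[0,0.1,0.2],"twist":[-0.5,0.4,1]},{"jaw":-0.7,"slide":[0,0.1,0.2],"twist":[-0.5,0.4,1]},{"jaw":-0.7,"slide":[0,0.1,0.2],"twist":[-0.5,0.4,1]},{"jaw":-0.7,"slide":[0,0.1,0.2],"twist":[-0.5,0.4,1]},{"jaw":-0.7,"slide":[0,0.1,0.2],"twist":[-0.5,0.4,1]}]' 30
python3 -c "
from h import *
rel(knob(0),down(-64))"
```

```text
clock: 18.95
ee_pos: [0.5072, -0.1852, 0.0624]
tcp_rot: [[0.44, -0.898, 0.0], [-0.898, -0.44, 0.0], [0.0, -0.0, -1.0]]
wrist_force: [3.6, -7.6, 2.1]
finger_gap: 0.0199
t 18.95 p [ 0.5072 -0.1852  0.0624] F [ 3.5924 -7.6177  2.1155] gap 0.0199 q [-23.9  22.2  95.2   0.   62.6  40. ]
slide cm [-0.02  0.02  0.04] twist [-0.02 -0.01  0.07]
```

```bash
cat > lv.py <<'E'
from h import *
import sys
s=telemetry.get_state(); v=(s['ee_pos']-PIV); lx,ly=v@hx,v@hy; ang=48-np.degrees(np.arctan2(-ly,-lx))
a=np.radians(48-ang); tan=(-np.sin(a)*hx+np.cos(a)*hy); rad=-(np.cos(a)*hx+np.sin(a)*hy); F=s['wrist_force']
print('t %.2f ang %.2f rad %.1fmm z %.4f Ftan %.1f Frad %.1f Fz %.1f gap %.4f'%(s['clock'],ang,np.hypot(lx,ly)*1000,s['ee_pos'][2],F@tan,F@rad,F[2],s['finger_gap']))
if len(sys.argv)>1:
    for q in sys.argv[1:]:
        q=float(q);print(q,(s['tcp_rot'].T@(knob(q,.062)-s['ee_pos'])*100).round(2))
    print('tw',R.from_matrix(s['tcp_rot'].T@down(-64)).as_rotvec(degrees=True).round(2))
E
python3 lv.py 2 4 6 8 10 12
```

```text
t 18.95 ang -0.14 rad 119.9mm z 0.0624 Ftan -7.6 Frad 3.6 Fz 2.1 gap 0.0199
2.0 [-0.41  0.18  0.04]
4.0 [-0.8   0.33  0.04]
6.0 [-1.2   0.47  0.04]
8.0 [-1.6   0.59  0.04]
10.0 [-2.    0.7   0.04]
12.0 [-2.41  0.79  0.04]
tw [-0.02 -0.01  0.07]
```

```bash
q(){ python3 lv.py; }
python3 -m inch '[{"jaw":-0.7,"slide":[-0.41,0.18,0],"twist":[0,0,0]},{"jaw":-0.7,"slide":[-0.41,0.18,0],"twist":[0,0,0]}]' >/dev/null; q
python3 -m inch '[{"jaw":-0.7,"slide":[-0.4,0.15,0],"twist":[0,0,0]},{"jaw":-0.7,"slide":[-0.4,0.15,0],"twist":[0,0,0]}]' >/dev/null; q
python3 -m inch '[{"jaw":-0.7,"slide":[-0.4,0.14,0],"twist":[0,0,0]},{"jaw":-0.7,"slide":[-0.4,0.14,0],"twist":[0,0,0]}]' >/dev/null; q
python3 -m inch '[{"jaw":-0.7,"slide":[-0.4,0.12,0],"twist":[0,0,0]},{"jaw":-0.7,"slide":[-0.4,0.12,0],"twist":[0,0,0]}]' >/dev/null; python3 lv.py 8 10 12 14 16 18
```

```text
t 19.12 ang 0.92 rad 120.3mm z 0.0638 Ftan -10.5 Frad 4.3 Fz 3.9 gap 0.0142
t 19.28 ang 2.37 rad 120.1mm z 0.0651 Ftan -2.3 Frad 2.6 Fz 11.0 gap 0.0138
t 19.45 ang 4.46 rad 119.9mm z 0.0654 Ftan -0.2 Frad -0.2 Fz 4.2 gap 0.0139
t 19.62 ang 6.75 rad 119.8mm z 0.0653 Ftan 0.9 Frad -0.1 Fz 1.6 gap 0.0141
8.0 [-0.25  0.09  0.32]
10.0 [-0.65  0.2   0.32]
12.0 [-1.06  0.3   0.32]
14.0 [-1.47  0.38  0.31]
16.0 [-1.89  0.44  0.31]
18.0 [-2.3   0.49  0.3 ]
tw [-0.28 -0.51  0.1 ]
```

```bash
python3 -c "
from h import *
c=cam('wrist','w15');cv2.imwrite('pics/w15b.png',cv2.resize(c['image'][120:320,150:350,::-1],None,fx=3,fy=3));s=cam('scene');cv2.imwrite('pics/s15b.png',cv2.resize(s['image'][110:240,150:290,::-1],None,fx=5,fy=4.5))"
```

```text
(no output)
```

View pics/w15b.png

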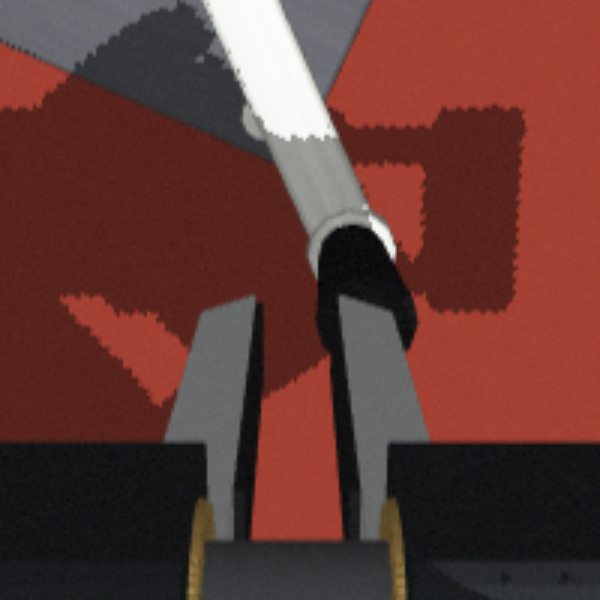

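View pics/s15b.png

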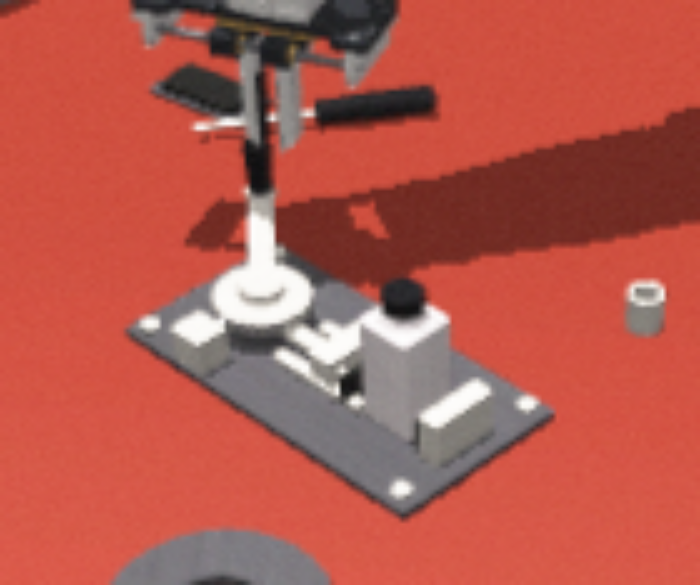

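The fingers slipped off radially: the gap closed to 14 mm and the knob now sits just outside the finger gap, near crop px (365,290). The lever is back home with no click made. I'll lift, remeasure the knob, and grip with the jaw axis along the tangent, turning with the lever.

```bash
python3 -m inch '[{"jaw":-0.7,"slide":[-0.2,0.2,-1],"twist":[0,0,0]},{"jaw":-0.7,"slide":[-0.2,0.2,-4],"twist":[0,0,0]},{"jaw":-0.7,"slide":[-0.2,0.2,-8],"twist":[0,0,0]},{"jaw":0,"slide":[-0.2,0.2,-10],"twist":[0,0,0]},{"jaw":0.2,"slide":[-0.2,0.2,-10],"twist":[0,0,0]},{"jaw":0.2,"slide":[-0.2,0.2,-10],"twist":[0,0,0]}]'
python3 -c "
from h import *
c=cam('wrist','w16');cv2.imwrite('pics/w16b.png',cv2.resize(c['image'][100:300,150:350,::-1],None,fx=3,fy=3))
print((proj(c,[knob(0,.104),knob(0,.078),knob(0,.052)])-[150,100])*3)
rel([.507,-.185,.15],down(-40))"
```

```text
clock: 20.22
ee_pos: [0.4937, -0.174, 0.1662]
tcp_rot: [[0.44, -0.898, 0.01], [-0.898, -0.44, -0.006], [0.01, -0.006, -1.0]]
wrist_force: [-0.0, -0.8, -1.4]
finger_gap: 0.0305
[[345.554  250.5938]
 [340.6942 232.4547]
 [336.5559 217.0082]]
t 20.27 p [ 0.4932 -0.1738  0.1649] F [ 0.1212 -0.6106 -0.344 ] gap 0.0347 q [-23.4  13.5  92.1  -0.1  73.9  40.6]
slide cm [ 1.61 -0.74  1.51] twist [ -0.16  -0.52 -23.9 ]
```

View pics/w16b.png

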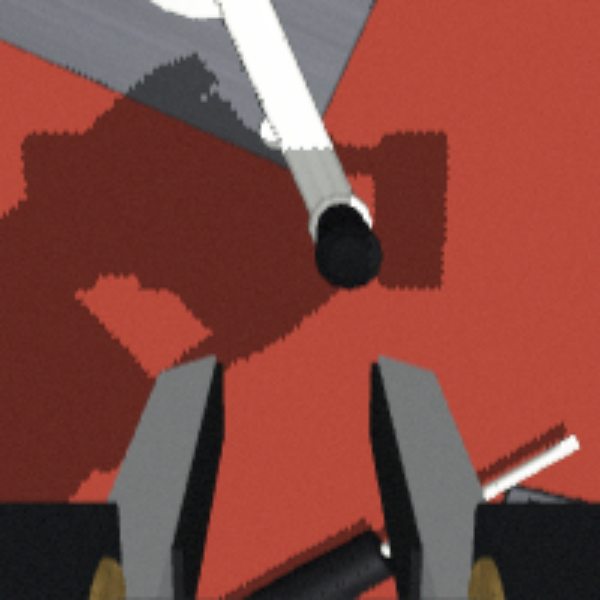

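```bash
python3 -c "
from h import *
s=st();c=cam('wrist')
for g in(.0565,.0282):
  P=np.array([[x,y,z] for z in(0,-.019) for y in(-.011,-.008,0,.008) for x in(g/2,)])
  print((proj(c,P@s['tcp_rot'].T+s['ee_pos'])-[150,100])*3)
"
```

```text
t 20.27 p [ 0.4932 -0.1738  0.1649] F [ 0.1212 -0.6106 -0.344 ] gap 0.0347 q [-23.4  13.5  92.1  -0.1  73.9  40.6]
[[412.4583 295.4024]
 [412.0543 307.0242]
 [410.9904 337.6242]
 [409.9459 367.6671]
 [422.831  319.7547]
 [422.3523 332.302 ]
 [421.0935 365.3021]
 [419.8595 397.6498]]
[[355.0052 295.4327]
 [354.8009 307.055 ]
 [354.263  337.6566]
 [353.7349 367.701 ]
 [360.3289 319.7893]
 [360.0866 332.3372]
 [359.4492 365.3391]
 [358.8245 397.6885]]
```

```bash
python3 -c "
from h import *
s=st();c=cam('scene')
x0,y0=170,100
im=cv2.resize(c['image'][y0:y0+90,x0:x0+110,::-1],None,fx=6,fy=6,interpolation=cv2.INTER_CUBIC)
g=s['finger_gap']
def P(x,y,z): 
  p=((proj(c,s['tcp_rot']@np.array([x,y,z])+s['ee_pos'])[0]-[x0,y0]+.5)*6).astype(int); return tuple(int(i) for i in p)
for sx in(-1,1):
  a=[P(sx*g/2,y,z) for y,z in((-.008,0),(.008,0),(.008,-.05),(-.008,-.05))]
  cv2.polylines(im,[np.array(a)],True,(0,255,0) if sx>0 else (255,0,0),1)
cv2.circle(im,P(0,0,0),3,(0,255,255),-1)
k=proj(c,knob(0,.104))[0];cv2.circle(im,tuple(int(i) for i in (k-[x0,y0]+.5)*6),4,(255,0,255),-1)
cv2.imwrite('pics/s17.png',im)"
```

```text
t 20.32 p [ 0.4929 -0.1737  0.1643] F [ 0.4046 -0.0372  0.6913] gap 0.0387 q [-23.4  13.5  92.2  -0.1  73.9  40.6]
```

View pics/s17.png

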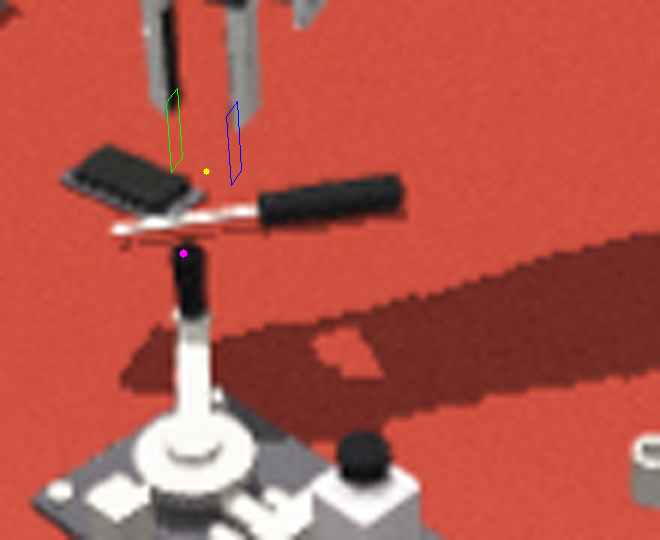

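```bash
python3 -c "
from h import *
print(r.hold_point_z)
s=st();c=cam('wrist')
g=s['finger_gap']
for z in (0,-.02,-.03,-.035,-.04,-.045): print(z,proj(c,s['tcp_rot']@np.array([g/2,-.008,z])+s['ee_pos'])[0])
cv2.imwrite('pics/w17.png',cv2.resize(c['image'][180:280,200:340,::-1],None,fx=5,fy=5))
"
```

```text
0.0188
t 20.37 p [ 0.4929 -0.1737  0.164 ] F [ 0.4759  0.1279 -0.5652] gap 0.0428 q [-23.4  13.5  92.2  -0.1  73.9  40.6]
0 [278.1114 202.3475]
-0.02 [280.8861 211.2588]
-0.03 [282.4754 216.3634]
-0.035 [283.3294 219.1061]
-0.04 [284.227  221.9888]
-0.045 [285.1715 225.0224]
```

View pics/w17.png

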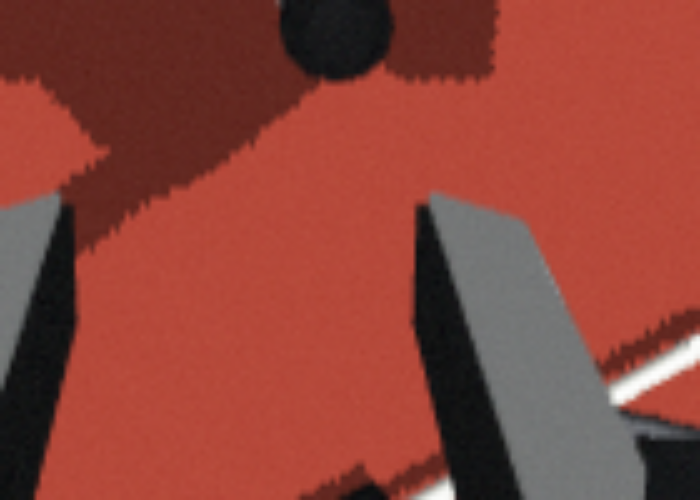

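Key finding: both cameras show the finger ends about 35 mm short of the reported TCP. That explains the slip, since only the top few mm of the knob was gripped. I'll go lower this time, checking force on the way down.

```bash
python3 -c "
from h import *
rel([.507,-.187,.125],down(-40))"
```

```text
t 20.42 p [ 0.4929 -0.1737  0.164 ] F [-0.0388 -0.5506 -0.5816] gap 0.0467 q [-23.4  13.5  92.2  -0.1  73.9  40.6]
slide cm [ 1.79 -0.66  3.91] twist [ -0.11  -0.43 -23.91]
```

```bash
python3 -m inch '[{"jaw":0.1,"slide":[1.8,-0.7,0],"twist":[0,-0.4,-24]},{"jaw":0.1,"slide":[1.8,-0.7,0],"twist":[0,-0.4,-24]},{"jaw":0.1,"slide":[1.8,-0.7,2],"twist":[0,-0.4,-24]},{"jaw":0.1,"slide":[1.8,-0.7,3.9],"twist":[0,-0.4,-24]},{"jaw":0.1,"slide":[1.8,-0.7,3.9],"twist":[0,-0.4,-24]},{"jaw":0.1,"slide":[1.8,-0.7,3.9],"twist":[0,-0.4,-24]}]'
python3 -c "
from h import *
rel([.507,-.187,.125],down(-40));c=cam('wrist','w18');s=cam('scene');cv2.imwrite('pics/s18.png',cv2.resize(s['image'][100:190,170:280,::-1],None,fx=6,fy=6))"
```

```text
clock: 20.92
ee_pos: [0.5067, -0.1867, 0.1242]
tcp_rot: [[0.766, -0.643, -0.001], [-0.643, -0.766, 0.002], [-0.002, -0.001, -1.0]]
wrist_force: [-0.1, 0.0, 0.7]
finger_gap: 0.0515
t 20.92 p [ 0.5067 -0.1867  0.1242] F [-0.062   0.0279  0.7172] gap 0.0515 q [-24.2  18.2  91.7   0.1  70.2  15.8]
slide cm [ 0.04  0.01 -0.08] twist [-0.06  0.1  -0.02]
```

View pics/w18.png

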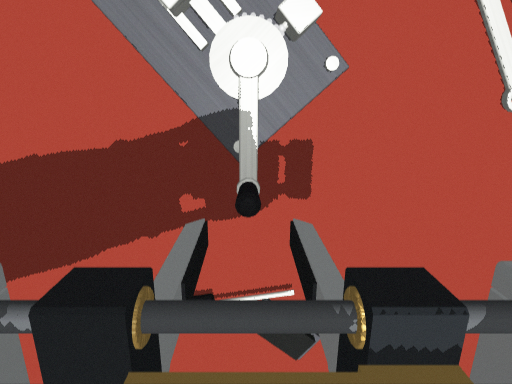

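View pics/s18.png

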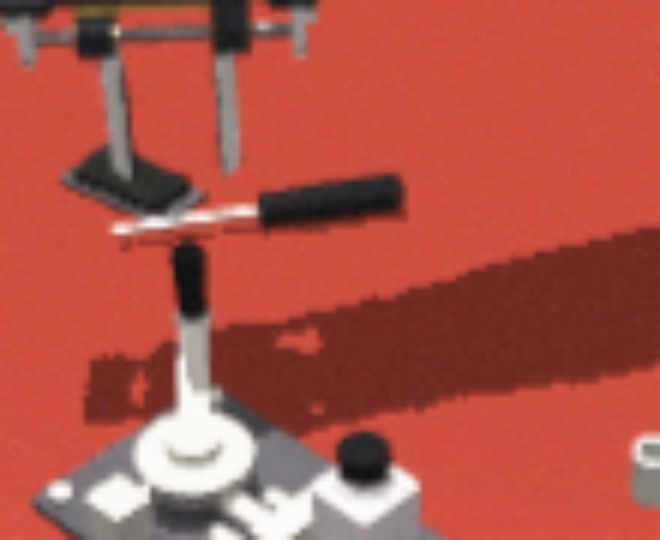

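```bash
python3 -m inch '[{"jaw":0.1,"slide":[0,0,3],"twist":[0,0,0]},{"jaw":0.1,"slide":[0,0,6],"twist":[0,0,0]},{"jaw":0.1,"slide":[0,0,6],"twist":[0,0,0]},{"jaw":0.1,"slide":[0,0,6],"twist":[0,0,0]}]'
python3 -m inch '[{"jaw":0.1,"slide":[0,0,0.8],"twist":[0,0,0]},{"jaw":0.1,"slide":[0,0,1.5],"twist":[0,0,0]},{"jaw":0.1,"slide":[0,0,1.5],"twist":[0,0,0]}]'
python3 -m inch '[{"jaw":0.1,"slide":[0,0,0.6],"twist":[0,0,0]},{"jaw":0.1,"slide":[0,0,1.2],"twist":[0,0,0]},{"jaw":0.1,"slide":[0,0,1.2],"twist":[0,0,0]}]'
python3 -c "
from h import *
rel([.507,-.187,.038],down(-40));c=cam('wrist','w19');s=cam('scene');cv2.imwrite('pics/s19.png',cv2.resize(s['image'][100:190,170:280,::-1],None,fx=6,fy=6))"
```

```text
clock: 21.35
ee_pos: [0.5077, -0.187, 0.0665]
tcp_rot: [[0.765, -0.644, 0.001], [-0.644, -0.765, 0.001], [0.0, -0.002, -1.0]]
wrist_force: [-0.3, 0.6, 0.6]
finger_gap: 0.0518
clock: 21.6
ee_pos: [0.5077, -0.1869, 0.0513]
tcp_rot: [[0.765, -0.644, 0.001], [-0.644, -0.765, 0.001], [0.0, -0.002, -1.0]]
wrist_force: [0.4, 0.2, -0.9]
finger_gap: 0.0517
clock: 21.85
ee_pos: [0.5072, -0.1867, 0.0382]
tcp_rot: [[0.765, -0.644, 0.0], [-0.644, -0.765, 0.002], [-0.001, -0.001, -1.0]]
wrist_force: [-0.3, 0.1, 0.3]
finger_gap: 0.0518
t 21.85 p [ 0.5072 -0.1867  0.0382] F [-0.3152  0.0728  0.32  ] gap 0.0518 q [-24.1  24.2  96.1   0.1  59.8  15.9]
slide cm [0.   0.04 0.02] twist [-0.07  0.05 -0.07]
```

View pics/s19.png

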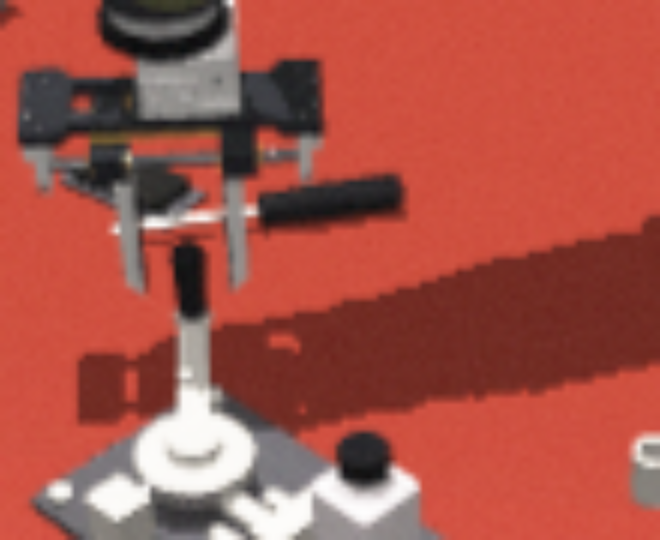

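View pics/w19.png

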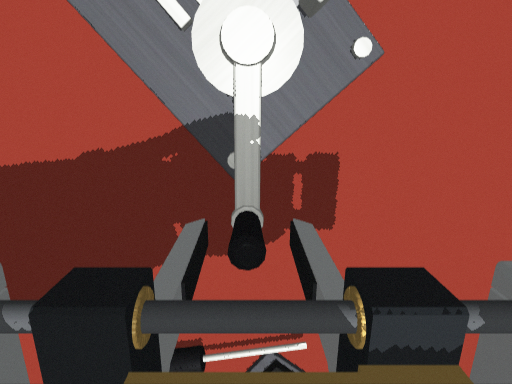

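The fingers now flank most of the knob's height (scene crop: tips at row 285, knob from 245 to 315). Closing.

```bash
python3 -m inch '[{"jaw":-0.2,"slide":[0,0,0],"twist":[0,0,0]},{"jaw":-0.5,"slide":[0,0,0],"twist":[0,0,0]},{"jaw":-0.9,"slide":[0,0,0],"twist":[0,0,0]},{"jaw":-0.9,"slide":[0,0,0],"twist":[0,0,0]},{"jaw":-0.9,"slide":[0,0,0],"twist":[0,0,0]},{"jaw":-0.9,"slide":[0,0,0],"twist":[0,0,0]},{"jaw":-0.9,"slide":[0,0,0],"twist":[0,0,0]},{"jaw":-0.9,"slide":[0,0,0],"twist":[0,0,0]}]' 40; python3 lv.py; sleep 0;  python3 -m inch '[{"jaw":-0.9,"slide":[0,0,0],"twist":[0,0,0]},{"jaw":-0.9,"slide":[0,0,0],"twist":[0,0,0]}]' >/dev/null; python3 lv.py
```

```text
clock: 22.62
ee_pos: [0.5066, -0.186, 0.039]
tcp_rot: [[0.765, -0.644, -0.002], [-0.644, -0.765, 0.003], [-0.003, -0.001, -1.0]]
wrist_force: [-8.1, 6.0, 5.5]
finger_gap: 0.0199
t 22.62 ang -0.16 rad 121.0mm z 0.0390 Ftan 10.1 Frad 0.6 Fz 5.5 gap 0.0199
t 22.78 ang -0.06 rad 121.0mm z 0.0391 Ftan 3.6 Frad -0.8 Fz 3.0 gap 0.0203
```

```bash
q(){ python3 lv.py; }
python3 -m inch '[{"jaw":-0.9,"slide":[-0.42,0,0],"twist":[0,0,2]},{"jaw":-0.9,"slide":[-0.42,0,0],"twist":[0,0,2]}]' >/dev/null; q
python3 -m inch '[{"jaw":-0.9,"slide":[-0.42,0,0],"twist":[0,0,2]},{"jaw":-0.9,"slide":[-0.42,0,0],"twist":[0,0,2]}]' >/dev/null; q
python3 -m inch '[{"jaw":-0.9,"slide":[-0.42,0,0],"twist":[0,0,2]},{"jaw":-0.9,"slide":[-0.42,0,0],"twist":[0,0,2]}]' >/dev/null; q
python3 -m inch '[{"jaw":-0.9,"slide":[-0.42,0,0],"twist":[0,0,2]},{"jaw":-0.9,"slide":[-0.42,0,0],"twist":[0,0,2]}]' >/dev/null; q
python3 -m inch '[{"jaw":-0.9,"slide":[-0.42,0,0],"twist":[0,0,2]},{"jaw":-0.9,"slide":[-0.42,0,0],"twist":[0,0,2]}]' >/dev/null; q
python3 -c "
from h import *
print(telemetry.get_state()['tcp_rot'])"
```

```text
t 22.95 ang 1.35 rad 120.8mm z 0.0394 Ftan -7.4 Frad -0.9 Fz -6.2 gap 0.0200
t 23.12 ang 2.88 rad 120.8mm z 0.0394 Ftan -8.8 Frad -1.7 Fz -4.2 gap 0.0201
t 23.28 ang 4.47 rad 120.7mm z 0.0395 Ftan -7.8 Frad 0.6 Fz -4.6 gap 0.0206
t 23.45 ang 6.17 rad 120.7mm z 0.0394 Ftan -4.7 Frad 0.9 Fz -3.7 gap 0.0201
t 23.62 ang 7.95 rad 120.6mm z 0.0394 Ftan -4.7 Frad 1.7 Fz -2.7 gap 0.0205
[[ 0.6339 -0.7734  0.0086]
 [-0.7734 -0.634  -0.0043]
 [ 0.0088 -0.0039 -1.    ]]
```

```bash
q(){ python3 lv.py; }
python3 -m inch '[{"jaw":-0.9,"slide":[-0.42,0,0],"twist":[0,0,2]},{"jaw":-0.9,"slide":[-0.42,0,0],"twist":[0,0,2]}]' >/dev/null; q
python3 -m inch '[{"jaw":-0.9,"slide":[-0.42,0,0],"twist":[0,0,2]},{"jaw":-0.9,"slide":[-0.42,0,0],"twist":[0,0,2]}]' >/dev/null; q
python3 -m inch '[{"jaw":-0.9,"slide":[-0.42,0,0],"twist":[0,0,2]},{"jaw":-0.9,"slide":[-0.42,0,0],"twist":[0,0,2]}]' >/dev/null; q
python3 -m inch '[{"jaw":-0.9,"slide":[-0.42,0,0],"twist":[0,0,2]},{"jaw":-0.9,"slide":[-0.42,0,0],"twist":[0,0,2]}]' >/dev/null; q
python3 -m inch '[{"jaw":-0.9,"slide":[-0.42,0,0],"twist":[0,0,2]},{"jaw":-0.9,"slide":[-0.42,0,0],"twist":[0,0,2]}]' >/dev/null; q
python3 -m inch '[{"jaw":-0.9,"slide":[-0.42,0,0],"twist":[0,0,2]},{"jaw":-0.9,"slide":[-0.42,0,0],"twist":[0,0,2]}]' >/dev/null; q
python3 -c "
from h import *
print(telemetry.get_state()['tcp_rot'])"
```

```text
t 23.78 ang 9.93 rad 120.6mm z 0.0393 Ftan -5.0 Frad 0.4 Fz -1.7 gap 0.0199
t 23.95 ang 11.60 rad 120.4mm z 0.0394 Ftan -6.8 Frad 0.4 Fz -4.9 gap 0.0202
t 24.12 ang 12.98 rad 120.3mm z 0.0395 Ftan -10.8 Frad 2.2 Fz -6.5 gap 0.0199
t 24.28 ang 14.58 rad 120.2mm z 0.0395 Ftan -8.1 Frad 2.9 Fz -4.4 gap 0.0203
t 24.45 ang 16.28 rad 120.2mm z 0.0394 Ftan -5.9 Frad 2.7 Fz -3.8 gap 0.0201
t 24.62 ang 18.06 rad 120.2mm z 0.0394 Ftan -6.8 Frad 3.9 Fz -2.8 gap 0.0202
[[ 0.4573 -0.8892  0.0139]
 [-0.8892 -0.4574 -0.0115]
 [ 0.0166 -0.0071 -0.9998]]
```

```bash
q(){ python3 lv.py; }
python3 -m inch '[{"jaw":-0.9,"slide":[-0.42,0.02,0],"twist":[0,0,1.7]},{"jaw":-0.9,"slide":[-0.42,0.02,0],"twist":[0,0,1.7]}]' >/dev/null; q
python3 -m inch '[{"jaw":-0.9,"slide":[-0.42,0.02,0],"twist":[0,0,1.7]},{"jaw":-0.9,"slide":[-0.42,0.02,0],"twist":[0,0,1.7]}]' >/dev/null; q
python3 -m inch '[{"jaw":-0.9,"slide":[-0.42,0.02,0],"twist":[0,0,1.7]},{"jaw":-0.9,"slide":[-0.42,0.02,0],"twist":[0,0,1.7]}]' >/dev/null; q
python3 -m inch '[{"jaw":-0.9,"slide":[-0.42,0.02,0],"twist":[0,0,1.7]},{"jaw":-0.9,"slide":[-0.42,0.02,0],"twist":[0,0,1.7]}]' >/dev/null; q
python3 -m inch '[{"jaw":-0.9,"slide":[-0.42,0.02,0],"twist":[0,0,1.7]},{"jaw":-0.9,"slide":[-0.42,0.02,0],"twist":[0,0,1.7]}]' >/dev/null; q
python3 -m inch '[{"jaw":-0.9,"slide":[-0.42,0.02,0],"twist":[0,0,1.7]},{"jaw":-0.9,"slide":[-0.42,0.02,0],"twist":[0,0,1.7]}]' >/dev/null; q
python3 -m inch '[{"jaw":-0.9,"slide":[-0.42,0.02,0],"twist":[0,0,1.7]},{"jaw":-0.9,"slide":[-0.42,0.02,0],"twist":[0,0,1.7]}]' >/dev/null; python3 lv.py 36
python3 -c "
from h import *
print(telemetry.get_state()['tcp_rot'])"
```

```text
t 24.78 ang 19.94 rad 120.1mm z 0.0394 Ftan -4.8 Frad 1.9 Fz -2.0 gap 0.0203
t 24.95 ang 21.92 rad 120.0mm z 0.0393 Ftan -3.4 Frad 0.0 Fz -0.8 gap 0.0205
t 25.12 ang 23.53 rad 119.8mm z 0.0395 Ftan -9.7 Frad 1.2 Fz -5.1 gap 0.0204
t 25.28 ang 24.78 rad 119.6mm z 0.0396 Ftan -14.3 Frad 1.0 Fz -6.7 gap 0.0202
t 25.45 ang 26.43 rad 119.7mm z 0.0395 Ftan -9.4 Frad 0.9 Fz -4.2 gap 0.0195
t 25.62 ang 28.20 rad 119.5mm z 0.0394 Ftan -6.9 Frad 0.9 Fz -3.4 gap 0.0201
t 25.78 ang 30.05 rad 119.4mm z 0.0394 Ftan -7.2 Frad 0.9 Fz -2.5 gap 0.0201
36.0 [-1.19  0.06 -2.29]
tw [ -0.62  -1.37 -10.41]
[[ 0.2686 -0.9631  0.0186]
 [-0.963  -0.2689 -0.0184]
 [ 0.0227 -0.013  -0.9997]]
```

```bash
q(){ python3 lv.py; }
python3 -m inch '[{"jaw":-0.9,"slide":[-0.42,0.02,0],"twist":[0,0,1.4]},{"jaw":-0.9,"slide":[-0.42,0.02,0],"twist":[0,0,1.4]}]' >/dev/null; q
python3 -m inch '[{"jaw":-0.9,"slide":[-0.42,0.02,0],"twist":[0,0,1.4]},{"jaw":-0.9,"slide":[-0.42,0.02,0],"twist":[0,0,1.4]}]' >/dev/null; q
python3 -m inch '[{"jaw":-0.9,"slide":[-0.42,0.02,0],"twist":[0,0,1.4]},{"jaw":-0.9,"slide":[-0.42,0.02,0],"twist":[0,0,1.4]}]' >/dev/null; q
python3 -m inch '[{"jaw":-0.9,"slide":[-0.42,0.02,0],"twist":[0,0,1.4]},{"jaw":-0.9,"slide":[-0.42,0.02,0],"twist":[0,0,1.4]}]' >/dev/null; q
python3 -m inch '[{"jaw":-0.9,"slide":[-0.42,0.02,0],"twist":[0,0,1.4]},{"jaw":-0.9,"slide":[-0.42,0.02,0],"twist":[0,0,1.4]}]' >/dev/null; q
python3 -m inch '[{"jaw":-0.9,"slide":[-0.42,0.02,0],"twist":[0,0,1.4]},{"jaw":-0.9,"slide":[-0.42,0.02,0],"twist":[0,0,1.4]}]' >/dev/null; q
python3 -c "
from h import *
s=cam('scene');cv2.imwrite('pics/s20.png',cv2.resize(s['image'][110:240,150:290,::-1],None,fx=5,fy=4.5))"
```

```text
t 25.95 ang 32.02 rad 119.3mm z 0.0393 Ftan -5.4 Frad 1.6 Fz -1.5 gap 0.0203
t 26.12 ang 33.96 rad 119.2mm z 0.0393 Ftan -5.1 Frad 0.2 Fz -1.2 gap 0.0204
t 26.28 ang 35.54 rad 119.0mm z 0.0395 Ftan -11.5 Frad 0.6 Fz -3.3 gap 0.0202
t 26.45 ang 37.10 rad 118.9mm z 0.0394 Ftan -12.3 Frad 0.5 Fz -5.3 gap 0.0203
t 26.62 ang 38.81 rad 118.8mm z 0.0394 Ftan -9.3 Frad -1.2 Fz -3.6 gap 0.0204
t 26.78 ang 40.58 rad 118.6mm z 0.0394 Ftan -8.0 Frad -1.9 Fz -2.8 gap 0.0205
```

View pics/s20.png

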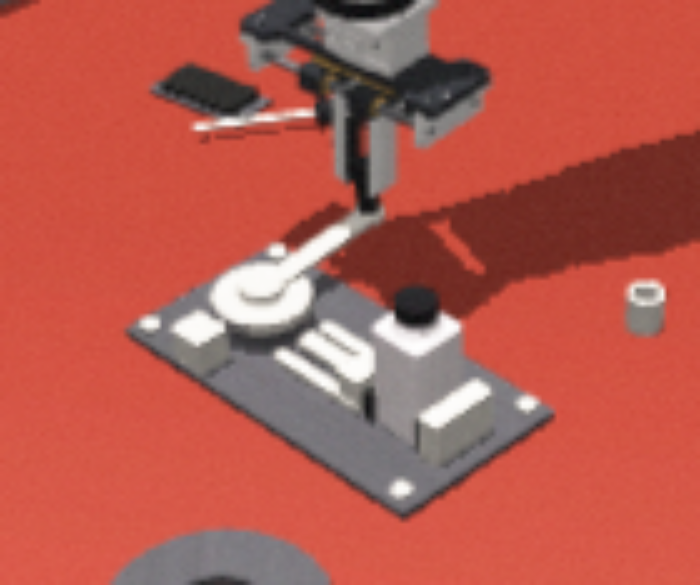

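```bash
q(){ python3 lv.py; }
python3 -m inch '[{"jaw":-0.9,"slide":[-0.42,0.02,0],"twist":[0,0,1.4]},{"jaw":-0.9,"slide":[-0.42,0.02,0],"twist":[0,0,1.4]}]' >/dev/null; q
python3 -m inch '[{"jaw":-0.9,"slide":[-0.42,0.02,0],"twist":[0,0,1.4]},{"jaw":-0.9,"slide":[-0.42,0.02,0],"twist":[0,0,1.4]}]' >/dev/null; q
python3 -m inch '[{"jaw":-0.9,"slide":[-0.3,0.02,0],"twist":[0,0,1]},{"jaw":-0.9,"slide":[-0.3,0.02,0],"twist":[0,0,1]}]' >/dev/null; q
```

```text
t 27.00 ang 42.37 rad 118.5mm z 0.0394 Ftan -7.1 Frad -2.6 Fz -3.1 gap 0.0201
t 27.17 ang 44.36 rad 118.4mm z 0.0393 Ftan -4.0 Frad -3.5 Fz -2.0 gap 0.0202
t 27.33 ang 45.67 rad 118.3mm z 0.0394 Ftan -6.2 Frad -3.0 Fz -3.0 gap 0.0201
```

```bash
q(){ python3 lv.py; }
python3 -m inch '[{"jaw":-0.9,"slide":[-0.25,0.03,0],"twist":[0,0,0.8]},{"jaw":-0.9,"slide":[-0.25,0.03,0],"twist":[0,0,0.8]}]' >/dev/null; q
python3 -m inch '[{"jaw":-0.9,"slide":[-0.25,0.03,0],"twist":[0,0,0.8]},{"jaw":-0.9,"slide":[-0.25,0.03,0],"twist":[0,0,0.8]}]' >/dev/null; q
```

```text
t 27.50 ang 46.54 rad 118.1mm z 0.0394 Ftan -8.6 Frad -3.0 Fz -3.1 gap 0.0201
t 27.67 ang 47.29 rad 118.0mm z 0.0395 Ftan -10.7 Frad -2.9 Fz -5.5 gap 0.0203
```

```bash
python3 -m inch '[{"jaw":-0.9,"slide":[-0.1,0,0],"twist":[0,0,0]},{"jaw":-0.9,"slide":[-0.1,0,0],"twist":[0,0,0]},{"jaw":-0.9,"slide":[-0.1,0,0],"twist":[0,0,0]}]' >/dev/null; python3 lv.py
python3 -c "
from h import *
s=cam('scene','s21f');cv2.imwrite('pics/s21.png',cv2.resize(s['image'][110:240,150:290,::-1],None,fx=5,fy=4.5))
T=cam('top');cv2.imwrite('pics/t21.png',cv2.resize(T['image'][150:250,230:370,::-1],None,fx=5,fy=5,interpolation=cv2.INTER_CUBIC));cam('wrist','w21')"; python3 lv.py
```

```text
t 27.92 ang 47.27 rad 118.0mm z 0.0394 Ftan -10.9 Frad 0.0 Fz -4.7 gap 0.0202
t 28.07 ang 47.25 rad 118.0mm z 0.0394 Ftan -11.1 Frad -1.2 Fz -4.2 gap 0.0203
```

View pics/s21.png

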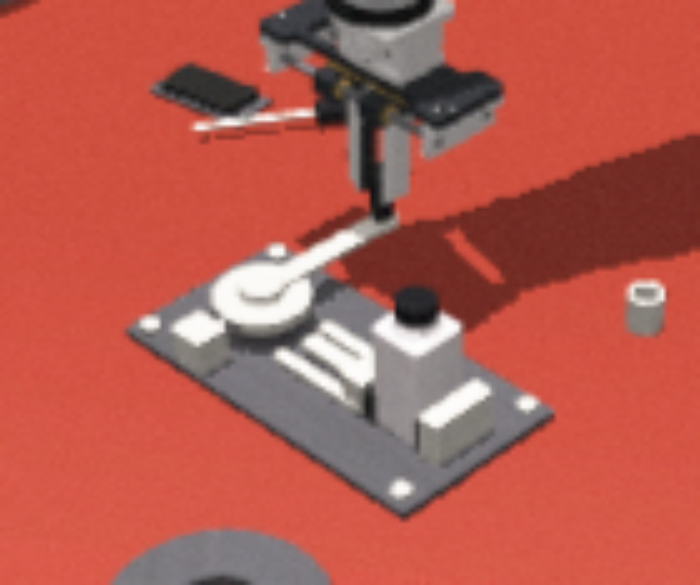

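View pics/t21.png

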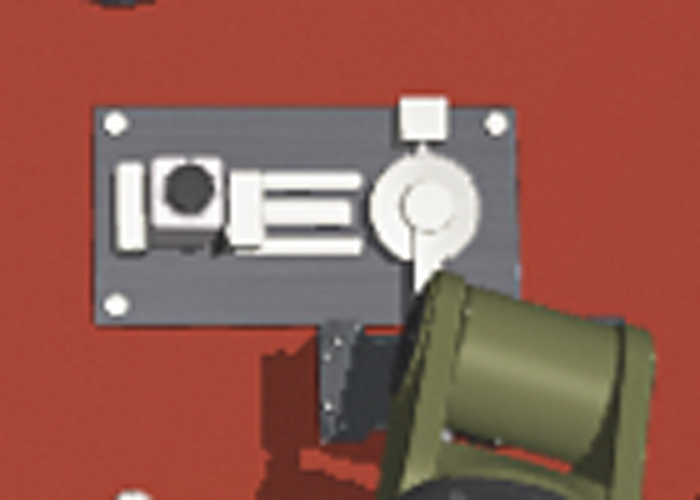

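View pics/w21.png

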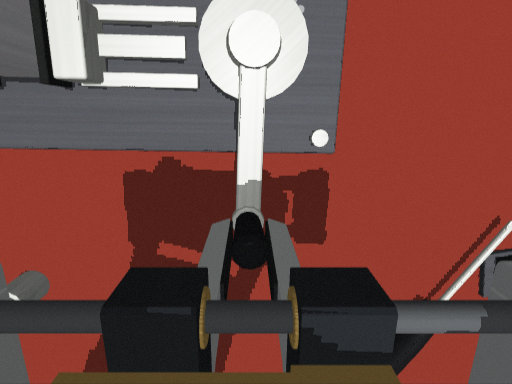

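```bash
python3 -c "
from h import *
c=cam('wrist')
A=ray(c,[[254,40]],.056)[0];B=ray(c,[[248.5,213]],.052)[0]
E=ray(c,[[20,149.5],[325,152.5]],.01); e=E[1]-E[0]
v=B-A; print(A,B,np.hypot(*v[:2]))
ha=np.degrees(np.arctan2(-(e[1]),-e[0])); print('edge y-axis az',ha,'holder y az',90+2.12)
va=np.degrees(np.arctan2(v[1],v[0])); print('arm az',va,'lever ang', 48-((va-(180+2.12))%360 if (va-182.12)%360<180 else (va-182.12)%360-360))
cv2.imwrite('pics/w22.png',cv2.resize(c['image'][0:240,150:380,::-1],None,fx=3,fy=2.5))
"; python3 lv.py
```

```text
[ 0.5809 -0.0955  0.056 ] [ 0.4696 -0.0977  0.052 ] 0.11133503789230796
edge y-axis az 92.03778726077199 holder y az 92.12
arm az -178.84479657468157 lever ang 48.9647965746816
t 28.12 ang 47.26 rad 118.0mm z 0.0394 Ftan -11.1 Frad 0.3 Fz -4.1 gap 0.0199
```

View pics/w22.png

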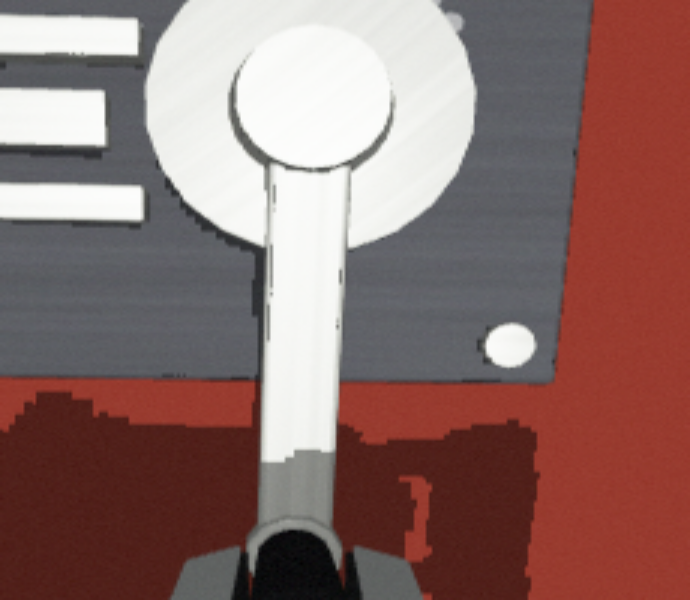

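View pics/s21f.png

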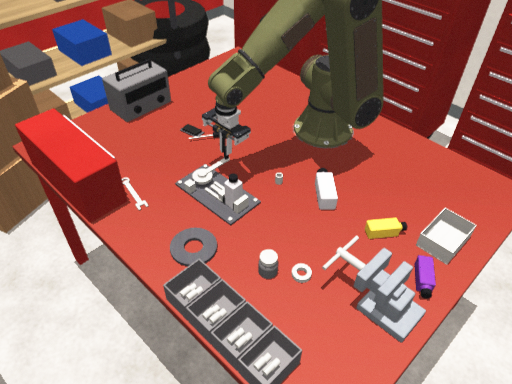

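```bash
python3 lv.py; python3 -c "
from rig import ticket
print(ticket.close_job())"
```

```text
t 28.12 ang 47.26 rad 118.0mm z 0.0394 Ftan -11.1 Frad 0.3 Fz -4.1 gap 0.0199
the job is handed in; nothing more can be done
None
```

The bottle is standing upright, cap up, nipped between the pad and the fixed jaw. The lever is in its fourth notch with the gripper still holding the knob. I handed the job in at 28.1 s of the 69 s allowed.

- **Bottle:** I chose the smaller of the two white bottles. The first grasp approach would have run the gripper into the vise handle, so I carried the bottle to clear bench, laid it down and regrasped it tilted. I then stood it on the plate midway between the jaws, with contact felt at the expected height, and let go.
- **Lever:** Four force drops were felt, near 6°, 18°, 30° and 42°. I stopped as the force began to rise again in the fourth notch. At the last check the knob was held with a 20 mm finger gap against about 11 N.
- **First knob grip failed:** It slipped off before any click, and the lever sprang back home. Both cameras showed the fingers ending about 35 mm short of the stated tool point, so I regripped lower and it held.
- **Lever angle disagrees slightly:** The arm's pose gives 47.3° and the wrist picture gives about 49°. Both are well inside the fourth notch, which spans 42° to 54°.
- **Everything else:** In the last scene picture the other things on the bench look to be where they started. I did not measure them.

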